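# Try the cupboard's roller catch with the feeding jar in the door rack

### The job

Set the glass feeding jar down upright in the rack on the inside of the open cupboard door, without dropping it. Push the door gently shut until it snaps home past its roller catch, lean on the handle for a moment with a steady push of about 10 N to seat it, no slamming or forcing, then take your hand off and see that it stays shut. Last, pull it back through the catch and leave it standing wide open, the jar still upright in the rack and the other things on the bench left alone.

Things in the scene. Friction and masses are not known exactly. Their poses are not given: they have to be found in the camera images.
- cupboard: Beech cupboard, 200 deep, 220 wide, 200 mm high, its front open behind the door. Origin: centre of its underside. Its own -x is the front, which faces to the robot's right (world -y) give or take 0.15 rad; its +y side, nearer to the robot, carries the hinge. Fixed to the bench.
- leaf (a joint): Opening angle of the door (rad): 1.57 square open, 0 flat on the cupboard's front, which it never reaches: the catch is on a slotted mount, set differently each time and not measured, so the snapped-home door rests anywhere from about 0.02 to 0.15 rad. It stays where it is left. Starts open. Closing turns it counter-clockwise seen from above.
- hinge (a point): Point on the door's upright hinge axis, 150 mm above the bench. Axes turn with the door: +y points along the leaf from free edge to hinge, +x out of the leaf's inner face (the rack's side), z up. The leaf is 14 mm thick, 198 wide, from 10 to 186 mm above the bench; its inner face lies in the plane of the hinge axis.
- handle (a point): Point on the axis of the door's handle, an upright steel bar 12 mm thick, axis 45 mm off the leaf's outer face (59 mm from the inner) and 170 mm from the hinge along the leaf. It stands from 115 to 183 mm above the bench, top end free, one arm at its foot going to the leaf; this point is 150 mm up. Can be pinched from above. Axes as hinge.
- rack (a point): Centre of the floor of the rack's pocket on the door's inner face, 60 mm above the bench. The pocket is open-topped, 72 by 72 mm inside (half of it, 36 mm, to each side), walls 4 mm thick rising 25 mm above its floor. The centre is 40 mm off the leaf's inner face and 110 mm from the hinge along the leaf. Axes as hinge.
- stop_pad: Small steel pad on the door's inner face, 170 mm from the hinge, 130 mm up. It meets a stiff rubber stop (10 N/mm) once past the roller: push 6 to 8 N at the handle over some 6 mm, then the roller draws the door 3 mm on and holds the pad on the stop with 5 N. Leaning 10 N on the handle, for half a second, makes that 16 N; under 13 N is not seated, over 20 N is forcing. Pulling out: 4 to 7 N.
- jar_mid (a point): Centre, half-way up, of the glass feeding jar with clamp lid: round, upright, 58 mm across, 95 mm high in all; straight glass sides from the foot to 70 mm up, lid 54 mm across above. About 0.3 kg. Starts on the bench to the robot's right.
- brush_mid (a point): Centre of the red plastic brush, 190 by 30 by 34 mm, lying on the bench. Bystander.
- sticks_mid (a point): Centre of the tied willow stick bundle, 220 by 50 by 40 mm, lying on the bench. Bystander.
- scoop_mid (a point): Centre of the bowl of the steel scoop, bowl 85 by 60 by 36 mm, with a 100 mm handle, lying on the bench. Bystander.
There are look-alikes about, which are no part of the job. Of the things that look like the part that bears jar_mid, the smallest one is meant.

How it is judged:
On the way, in this order (a step that is already met when the one before it is completed fails the run):
1. the jar stands upright in the rack, let go, with the door still open (horizontal distance between jar_mid and rack below 0.018 m and z of jar_mid in the frame of rack between 0.04 and 0.054 m and angle between jar_mid's own z axis and vertical below 0.15 rad and contact force between the fingers and jar below 0.3 N and value of joint leaf above 0.4 rad), for 0.2 s.
2. the door is past the catch and leant on: its pad is pressed on the stop with more than 13 N (contact force between stop_pad and anything else above 13 N), for 0.2 s.
3. hand off: the pad is held against the stop by the catch alone, the robot off the door (contact force between stop_pad and anything else above 1 N and contact force between each of the fingers, the arm and leaf below 0.3 N), for 0.2 s.
At the end, for the whole second after the job is handed in: The door stands still, open by more than 0.85 rad, and the jar stands in the rack's pocket (within 18 mm of its centre, on its floor to within about 7 mm, tilted less than 0.15 rad) (value of joint leaf above 0.85 rad and velocity of joint leaf between -0.05 and 0.05 rad/s and horizontal distance between jar_mid and rack below 0.018 m and z of jar_mid in the frame of rack between 0.04 and 0.054 m and angle between jar_mid's own z axis and vertical below 0.15 rad); the robot touches nothing.
It fails at once if the door is slammed or forced: more than 20 N on its stop pad (contact force between stop_pad and anything else above 20 N).
It fails at once if the jar is dropped (faster than 0.6 m/s while not held) (linear speed of jar above 0.6 m/s and contact force between the fingers and jar below 0.1 N).
It fails at once if the jar is tipped over (angle between jar_mid's own z axis and vertical above 0.6 rad).
It fails at once if a bystander is moved by more than 30 mm (distance of any of brush_mid, sticks_mid, scoop_mid from where it was at the start of the episode above 0.03 m).
It also fails if it takes over 72 s, if anything falls off the work surface, if the arm or the gripper's body presses on something with over 40 N, if the wrist force passes 120 N, or if a joint passes its speed limit or range.

### The arm

A 6-joint arm with a two-finger parallel gripper is mounted at the origin on the work surface. World frame = base frame: x ahead of the robot, y to its left, z up, the work surface at z = 0. Lengths are in m, angles in rad, forces in N, time in s.
With the tool pointing down it reaches from about 0.325 to 0.9 m from the base axis. Payload 3.5 kg.
Tool frame: the origin (TCP) lies midway between the tips of the shut fingers; the grasp point (between the pads) lies 19 mm behind it; x points along the fingers, y is the direction in which the jaws open and shut, and the axes are right-handed (so a half turn about x gives the same grasp; the last joint's range is limited). The gripper opens to 85 mm and grips with 20 to 120 N. Pads are 22 mm wide; open, the fingers measure 114 mm over their backs; the gripper's body (76 mm by 85 mm) begins 54 mm behind the grasp point. The pads swing forward as they close: fully open they stand 13 mm farther back than shut.
Start: joints at [-1.41, 0.276, -0.026, 1.268, 0, 1.467], TCP at [0.163, -0.603, 0.231] pointing down, gripper open.
Joint ranges: [-3.12, 3.12], [-0.85, 1.88], [-1.08, 1.24], [-1.95, 2.15], [-1.57, 1.53], [-3.14, 3.14]. Speed limits (rad/s): [2.57, 2.57, 3.14, 3.14, 3.14, 3.14].

### API

Orientations are given as a 3x3 rotation matrix whose columns are the frame's x, y, z axes.
In Python, from cell import bot gives the robot as it stands.
- The arm moves only by the tool drive_tool, never from a script. Its argument "deltas" is a list of rows, each a list of 5 numbers: the shift along the tool's x, y, z in m, then the turn about the tool's x in degrees, then the closure, from 0 (fully open) to 1 (shut). In form: [[x, y, z, turn, grip], ...]. A call has exactly 5 rows; each row shifts and turns the pose as measured when the row begins, along the tool's axes as they then stand; what a row does not reach is not made up. A row lasts 1/10 s, in which the tool goes at most 50 mm and 8.59 degrees, less where a joint would pass 70% of its speed; a pose out of reach is approached as far as the arm can. A call is refused whole if a number of a shift passes 0.05 or a number of a turn 8.59, either way. A call with a gripper value outside its range is refused whole. The fingers move at their own pace and stop on an object; "grip_force" is the grip in N (left out, the last holds). Time passes only in rows, so rows that do not move let the fingers close, or fill a call up. It gives the time, the measured TCP pose, the force and the opening at its end, in the units of the state.
- bot.state(): the state, without advancing time (a new reading comes with each control period).
- bot.capture(name): name is "scene" or "top" or "wrist"; returns the picture (420x560x3 uint8, red, green, blue); there is no depth.
- bot.camera_info(name): a dict with "mtx" (3x3 intrinsics, pixels), "D" ([k1, k2, p1, p2, k3] as OpenCV has them; the pictures are not rectified), "pose" (4x4, takes a point from camera to world coordinates). Camera axes: x right, y up, looking along -z (the intrinsics and any distortion apply to the point x, -y, -z); pixel columns grow to the right and rows downward; lengths in m; the calibration is good to about 2 mm. A picture is of the moment at which its call begins: read the wrist's pose just before it. camera_info takes no time and is no camera call; for the wrist camera it gives the pose at the moment of the call.
- bot.close_job(): hands the job in, once; it reports no verdict.
The state is a dict: "clock": time; "joint_positions": joint angles; "dq": joint speeds; "joint_efforts": joint torques, N m; "eef_pos": TCP position; "tcp_rot": TCP orientation; "wrist_force": force on the tool from outside, world axes, zero at the start; "torque": the same for the moment, N m; "finger_gap": finger opening in m.
Only numpy, scipy, OpenCV 4.12 (cv2) and the standard library are available. Lean on these libraries where they do the work, as an engineer would, in place of code of your own. Each camera call takes 0.05 s, during which the arm holds its last target. There are 200 camera calls.

## Working session

There is one attempt and no reset: what is moved stays moved. The work goes in short steps, Python scripts to look and compute and a tool call to move; the robot and the scene stay as the last step left them, time stands still between calls to the robot, and variables do not carry over. Pictures are saved under pics/ and viewed, about 8 in all and at most 12, crops included, and the job is handed in when it is done.

Besides the shell and the picture viewer there is one more tool, called after ">>>" as name(argument=value, ...), one argument or row to a line, values as JSON. drive_tool: Moves the arm, as the interface text tells. Its arguments: {"type":"object","properties":{"deltas":{"type":"array","items":{"type":"array","items":{"type":"number"}}},"grip_force":{"type":"number"}},"required":["deltas"]}

```bash
mkdir -p pics; ls; python3 - <<'E'
from cell import bot
import cv2,numpy as np
s=bot.state();print(s)
for n in("scene","top"):
    im=bot.capture(n);cv2.imwrite(f"pics/{n}0.png",im[:,:,::-1])
    c=bot.camera_info(n);print(n,np.round(c["mtx"],1).tolist(),c["D"],np.round(c["pose"],4).tolist())
E
```

```text
pics
{'clock': 0.0, 'joint_positions': array([-1.41043562e+00,  2.77128538e-01, -2.78645558e-02,  1.26801132e+00,
       -2.24314337e-05,  1.46741166e+00]), 'dq': array([-0.00168336, -0.00186885,  0.00109574, -0.00033108,  0.00028172,
       -0.00171503]), 'joint_efforts': array([ 9.86550876e-04, -4.45506442e+01,  2.95203888e+01,  1.62853603e-02,
       -1.10494650e-04,  2.38437217e-06]), 'eef_pos': array([ 0.16280558, -0.60262219,  0.23017017]), 'tcp_rot': array([[-3.74718041e-04,  2.60697843e-01, -9.65420372e-01],
       [ 2.17617296e-03, -9.65417941e-01, -2.60698031e-01],
       [-9.99997562e-01, -2.19860996e-03, -2.05564076e-04]]), 'wrist_force': array([-0.50158428,  0.28795132, -0.0548335 ]), 'torque': array([-0.0255843 , -0.02550032,  0.00339106]), 'finger_gap': 0.08519661079229163}
scene [[517.4, 0.0, 274.9], [0.0, 517.4, 209.0], [0.0, 0.0, 1.0]] [-0.16779963  0.          0.          0.          0.        ] [[0.122, -0.7293, 0.6733, 1.2517], [0.9925, 0.0816, -0.0914, -0.1722], [0.0117, 0.6793, 0.7337, 0.8958], [0.0, 0.0, 0.0, 1.0]]
top [[401.0, 0.0, 284.8], [0.0, 401.0, 208.7], [0.0, 0.0, 1.0]] [-0.056093  0.        0.        0.        0.      ] [[-0.0002, 0.9731, -0.2304, 0.3611], [-1.0, 0.0001, 0.0015, -0.0854], [0.0015, 0.2304, 0.9731, 0.9406], [0.0, 0.0, 0.0, 1.0]]
```

View pics/scene0.png

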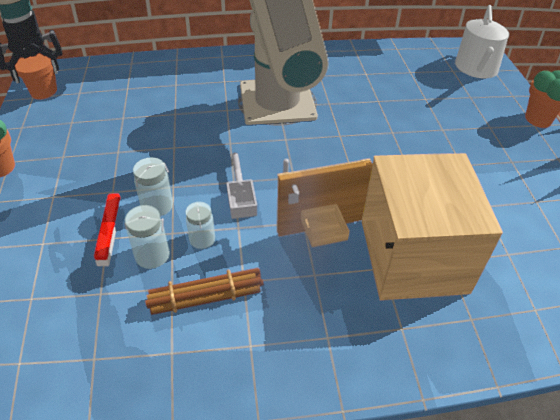

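View pics/top0.png

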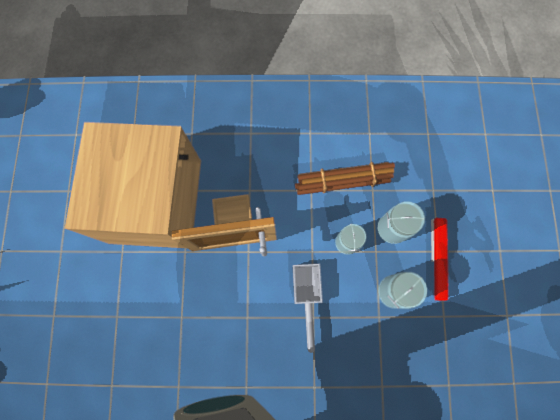

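```bash
python3 - <<'E'
import cv2,numpy as np
t=cv2.imread("pics/top0.png");s=cv2.imread("pics/scene0.png")
a=cv2.resize(t[190:260,165:295],None,fx=6,fy=6,interpolation=cv2.INTER_CUBIC)[:,:800]
b=cv2.resize(s[145:257,260:396],(398,328),interpolation=cv2.INTER_CUBIC)
c=np.zeros((600,780,3),np.uint8);c[:350,:]=cv2.resize(a,(650,350)).copy() if 0 else cv2.copyMakeBorder(cv2.resize(t[190:260,165:295],(650,350),interpolation=cv2.INTER_CUBIC),0,0,0,130,0)
d=cv2.resize(s[150:250,270:400],(325,250),interpolation=cv2.INTER_CUBIC);c[350:,:325]=d
e=cv2.resize(t[220:260,330:370],(250,250),interpolation=cv2.INTER_CUBIC);c[350:,325:575]=e
e=cv2.resize(s[200:250,180:220],(200,250),interpolation=cv2.INTER_CUBIC);c[350:,575:775]=e
cv2.imwrite("pics/z0.png",c)
E
```

```text
(no output)
```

View pics/z0.png

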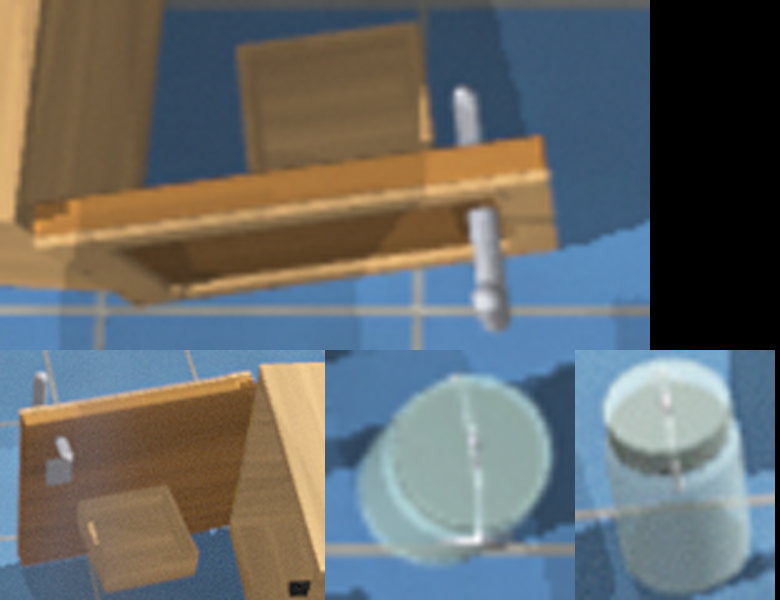

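```bash
cat > h.py <<'E'
from cell import bot
import cv2,numpy as np
def ray(n,uv,ci=None):
    c=ci or bot.camera_info(n)
    p=cv2.undistortPoints(np.array([[uv]],float),c["mtx"],np.array(c["D"]))[0,0]
    P=np.array(c["pose"]);return P[:3,3],P[:3,:3]@np.array([p[0],-p[1],-1.])
def onz(n,uv,z,ci=None):
    o,d=ray(n,uv,ci);return o+d*(z-o[2])/d[2]
def proj(n,X,ci=None):
    c=ci or bot.camera_info(n);P=np.array(c["pose"]);q=P[:3,:3].T@(np.array(X)-P[:3,3])
    return cv2.projectPoints(np.array([[q[0],-q[1],-q[2]]]),np.zeros(3),np.zeros(3),c["mtx"],np.array(c["D"]))[0][0,0]
def frames(h,f):  # hinge xy, free edge xy -> door axes
    h=np.array(h[:2]);f=np.array(f[:2]);y=(h-f)/np.linalg.norm(h-f);x=np.array([y[1],-y[0]])
    return h,x,y
E
python3 - <<'E'
from h import *
r=lambda a:np.round(a,4)
h=onz("top",(172,231.6),.186);f=onz("top",(274,217.4),.186)
print("inner edge",r(h),r(f),np.linalg.norm(h-f))
f2=onz("scene",(278,175.5),.186);print("scene free",r(f2)); print("scene hinge end", r(onz("scene",(370.5,160.5),.186)))
print("handle",r(onz("top",(262.4,248.4),.183)),r(onz("scene",(286,160),.183)))
print("jar",r(onz("top",(353.2,236.8),.095)),r(onz("scene",(198.6,211.4),.095)))
H,x,y=frames(h,f);print("x,y",x,y)
print("rack",r(H+.04*x-.11*y),"handle",r(H-.059*x-.17*y))
R=np.r_[H+.04*x-.11*y,.085];print("rack top proj",proj("top",R),proj("scene",R))
# cupboard front top corners
print("cup front", r(onz("top",(180.5,126.5),.2)),r(onz("top",(166,236.5),.2)))
E
```

```text
inner edge [0.4946 0.1296 0.186 ] [ 0.5225 -0.0658  0.186 ] 0.1973133548889029
scene free [ 0.511  -0.0666  0.186 ]
scene hinge end [0.4867 0.1296 0.186 ]
handle [ 0.463 -0.044  0.183] [ 0.4636 -0.0439  0.183 ]
jar [ 0.4996 -0.2328  0.095 ] [ 0.506  -0.2328  0.095 ]
x,y [0.989949  0.1414248] [-0.1414248  0.989949 ]
rack [0.5497 0.0263] handle [ 0.4602 -0.0471]
rack top proj [233.09545113 214.8629105 ] [323.38796627 219.75852618]
cup front [0.7059 0.1227 0.2   ] [0.4828 0.1363 0.2   ]
```

```bash
cat >> h.py <<'E'
def plan(tgt,yaw,step=.05,deg=8.5,g=0.,n=5):
    "rows toward world tgt with tool-y azimuth yaw (deg), simulated from the measured pose"
    s=bot.state();p=s["eef_pos"].copy();R=s["tcp_rot"].copy();tgt=np.array(tgt)
    print("t %.2f p %s yaw %.1f gap %.4f F %s q6 %.2f"%(s["clock"],np.round(p,4),np.degrees(np.arctan2(R[1,1],R[0,1])),s["finger_gap"],np.round(s["wrist_force"],1),s["joint_positions"][5]))
    y0=np.degrees(np.arctan2(R[1,1],R[0,1]));dy=(yaw-y0+180)%360-180;D=tgt-p
    k=max(int(np.ceil(np.linalg.norm(D)/step)),int(np.ceil(abs(dy)/deg)),1);k=-(-k//n)*n
    rows=[]
    for i in range(k):
        d=R.T@(D/k);rows.append([round(v,3) for v in d]+[round(-dy/k,1),g])
        a=np.radians(dy/k);Z=np.array([[np.cos(a),-np.sin(a),0],[np.sin(a),np.cos(a),0],[0,0,1]]);R=Z@R
    for i in range(0,k,n):print(rows[i:i+n])
E
python3 - <<'E'
from h import *
r=lambda a:np.round(a,4)
print("big jars",r(onz("top",(406,219),.14)),r(onz("top",(407,288),.14)))
print("pad tip",r(onz("top",(165+463/5,190+92/5),.13)))
s=bot.state();c=bot.camera_info("wrist");print("cam in tool",r(s["tcp_rot"].T@(np.array(c["pose"])[:3,3]-s["eef_pos"])),r(s["tcp_rot"].T@np.array(c["pose"])[:3,:3]).tolist())
plan((.503,-.233,.215),0)
E
```

```text
big jars [ 0.5289 -0.3352  0.14  ] [ 0.3897 -0.3279  0.14  ]
pad tip [ 0.5536 -0.0301  0.13  ]
cam in tool [-0.1428  0.0005 -0.0684] [[-0.0007, 0.2678, -0.9635], [1.0, -0.0003, -0.0008], [-0.0004, -0.9635, -0.2678]]
t 0.10 p [ 0.1628 -0.6027  0.2303] yaw -74.9 gap 0.0854 F [ 0.9 -0.2  0.7] q6 1.47
[[np.float64(0.001), np.float64(-0.018), np.float64(-0.028), np.float64(-5.0), 0.0], [np.float64(0.001), np.float64(-0.015), np.float64(-0.03), np.float64(-5.0), 0.0], [np.float64(0.001), np.float64(-0.013), np.float64(-0.031), np.float64(-5.0), 0.0], [np.float64(0.001), np.float64(-0.01), np.float64(-0.032), np.float64(-5.0), 0.0], [np.float64(0.001), np.float64(-0.007), np.float64(-0.033), np.float64(-5.0), 0.0]]
[[np.float64(0.001), np.float64(-0.004), np.float64(-0.033), np.float64(-5.0), 0.0], [np.float64(0.001), np.float64(-0.001), np.float64(-0.033), np.float64(-5.0), 0.0], [np.float64(0.001), np.float64(0.002), np.float64(-0.033), np.float64(-5.0), 0.0], [np.float64(0.001), np.float64(0.004), np.float64(-0.033), np.float64(-5.0), 0.0], [np.float64(0.001), np.float64(0.007), np.float64(-0.033), np.float64(-5.0), 0.0]]
[[np.float64(0.001), np.float64(0.01), np.float64(-0.032), np.float64(-5.0), 0.0], [np.float64(0.001), np.float64(0.013), np.float64(-0.031), np.float64(-5.0), 0.0], [np.float64(0.001), np.float64(0.016), np.float64(-0.03), np.float64(-5.0), 0.0], [np.float64(0.001), np.float64(0.018), np.float64(-0.028), np.float64(-5.0), 0.0], [np.float64(0.001), np.float64(0.02), np.float64(-0.027), np.float64(-5.0), 0.0]]
```

>>> drive_tool(
  deltas=[
    [0.001,-0.018,-0.028,-5,0],
    [0.001,-0.015,-0.03,-5,0],
    [0.001,-0.013,-0.031,-5,0],
    [0.001,-0.01,-0.032,-5,0],
    [0.001,-0.007,-0.033,-5,0],
  ],
  grip_force=40,
)

```text
clock: 0.6
eef_pos: [0.2758, -0.4769, 0.2218]
tcp_rot: [[-0.002, 0.651, -0.759], [0.005, -0.759, -0.651], [-1.0, -0.005, -0.002]]
wrist_force: [1.4, 0.4, 0.0]
finger_gap: 0.0851
```

>>> drive_tool(
  deltas=[
    [0.001,-0.004,-0.033,-5,0],
    [0.001,-0.001,-0.033,-5,0],
    [0.001,0.002,-0.033,-5,0],
    [0.001,0.004,-0.033,-5,0],
    [0.001,0.007,-0.033,-5,0],
  ],
)

```text
clock: 1.1
eef_pos: [0.389, -0.3453, 0.2146]
tcp_rot: [[-0.004, 0.918, -0.396], [0.009, -0.396, -0.918], [-1.0, -0.008, -0.006]]
wrist_force: [0.3, -0.5, -0.4]
finger_gap: 0.0857
```

>>> drive_tool(
  deltas=[
    [0.001,0.01,-0.032,-5,0],
    [0.001,0.013,-0.031,-5,0],
    [0.001,0.016,-0.03,-5,0],
    [0.001,0.018,-0.028,-5,0],
    [0.001,0.02,-0.027,-5,0],
  ],
)

```text
clock: 1.6
eef_pos: [0.5002, -0.2101, 0.2078]
tcp_rot: [[-0.008, 0.999, 0.047], [0.011, 0.047, -0.999], [-1.0, -0.007, -0.012]]
wrist_force: [0.0, -0.2, -0.5]
finger_gap: 0.0851
```

```bash
python3 - <<'E'
from h import *
import pickle
ci=bot.camera_info("wrist");im=bot.capture("wrist");cv2.imwrite("pics/w1.png",im[:,:,::-1]);pickle.dump(ci,open("w1.pkl","wb"))
print("jar pred px",proj("wrist",(.503,-.233,.095),ci))
plan((.503,-.233,.14),0)
E
```

```text
jar pred px [282.24214899 236.53329373]
t 1.65 p [ 0.5027 -0.2065  0.2076] yaw 3.1 gap 0.0856 F [ 2.7  1.9 -0.3] q6 1.00
[[np.float64(0.013), np.float64(-0.0), np.float64(0.006), np.float64(0.6), 0.0], [np.float64(0.013), np.float64(-0.0), np.float64(0.006), np.float64(0.6), 0.0], [np.float64(0.013), np.float64(-0.0), np.float64(0.006), np.float64(0.6), 0.0], [np.float64(0.013), np.float64(0.0), np.float64(0.006), np.float64(0.6), 0.0], [np.float64(0.013), np.float64(0.0), np.float64(0.006), np.float64(0.6), 0.0]]
```

View pics/w1.png

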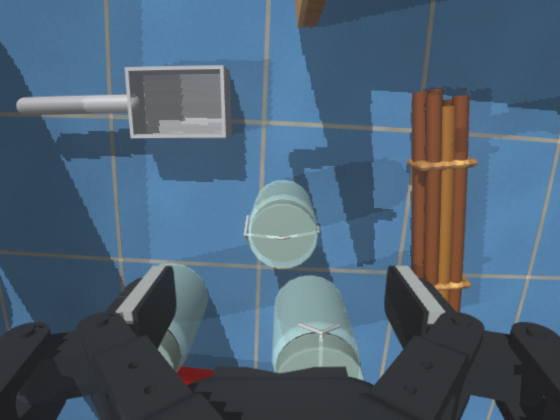

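>>> drive_tool(
  deltas=[
    [0.014,0,0.006,0.6,0],
    [0.014,0,0.006,0.6,0],
    [0.014,0,0.006,0.6,0],
    [0.014,0,0.005,0.6,0],
    [0.014,0,0.004,0.6,0],
  ],
)

```text
clock: 2.15
eef_pos: [0.5017, -0.2347, 0.131]
tcp_rot: [[-0.007, 1.0, -0.004], [0.014, -0.004, -1.0], [-1.0, -0.007, -0.014]]
wrist_force: [-0.8, -0.0, -0.4]
finger_gap: 0.0854
```

```bash
python3 - <<'E'
from h import *
plan((.504,-.233,.035),0,step=.03)
print(bot.state()["tcp_rot"][:,0])
E
```

```text
t 2.15 p [ 0.5017 -0.2347  0.131 ] yaw -0.2 gap 0.0854 F [-0.8 -0.  -0.4] q6 1.02
[[np.float64(0.019), np.float64(0.001), np.float64(-0.0), np.float64(-0.0), 0.0], [np.float64(0.019), np.float64(0.001), np.float64(-0.0), np.float64(-0.0), 0.0], [np.float64(0.019), np.float64(0.001), np.float64(-0.0), np.float64(-0.0), 0.0], [np.float64(0.019), np.float64(0.001), np.float64(-0.0), np.float64(-0.0), 0.0], [np.float64(0.019), np.float64(0.001), np.float64(-0.0), np.float64(-0.0), 0.0]]
[-0.00710097  0.0143261  -0.99987216]
```

>>> drive_tool(
  deltas=[
    [0.02,0.001,0.001,0,0],
    [0.02,0.001,0.001,0,0],
    [0.02,0,0.001,0,0],
    [0.019,0,0.001,0,0],
    [0.016,0,0.001,0,0],
  ],
)

```text
clock: 2.65
eef_pos: [0.4942, -0.2446, 0.0247]
tcp_rot: [[-0.015, 1.0, -0.022], [0.017, -0.022, -1.0], [-1.0, -0.016, -0.017]]
wrist_force: [0.3, -2.0, 11.3]
finger_gap: 0.0853
```

>>> drive_tool(
  deltas=[
    [-0.012,0,0,0,0],
    [0,0.003,-0.002,-0.5,0],
    [0,0.003,-0.002,-0.5,0],
    [0,0.002,-0.001,0,0],
    [0,0,0,0,0],
  ],
)

```text
clock: 3.15
eef_pos: [0.498, -0.242, 0.0334]
tcp_rot: [[-0.021, 1.0, -0.012], [0.02, -0.012, -1.0], [-1.0, -0.022, -0.02]]
wrist_force: [0.5, 0.6, -1.1]
finger_gap: 0.0857
```

```bash
python3 - <<'E'
from h import *
import pickle
ci=bot.camera_info("wrist");im=bot.capture("wrist");cv2.imwrite("pics/w2.png",im[:,:,::-1])
plan((.504,-.237,.036),0)
for X in((.504,-.233,.095),(.504,-.233,0.07),(.531,-.233,.095),(.477,-.233,.095)):print(proj("wrist",X,ci))
E
```

```text
t 3.20 p [ 0.4979 -0.2421  0.0334] yaw -0.7 gap 0.0855 F [-0.5 -0.4  0.2] q6 1.01
[[np.float64(-0.001), np.float64(0.001), np.float64(-0.001), np.float64(-0.1), 0.0], [np.float64(-0.001), np.float64(0.001), np.float64(-0.001), np.float64(-0.1), 0.0], [np.float64(-0.001), np.float64(0.001), np.float64(-0.001), np.float64(-0.1), 0.0], [np.float64(-0.001), np.float64(0.001), np.float64(-0.001), np.float64(-0.1), 0.0], [np.float64(-0.001), np.float64(0.001), np.float64(-0.001), np.float64(-0.1), 0.0]]
[294.52040642 335.43911357]
[293.19125901 291.56643816]
[395.95295597 334.7121459 ]
[193.89877857 334.64222755]
```

View pics/w2.png

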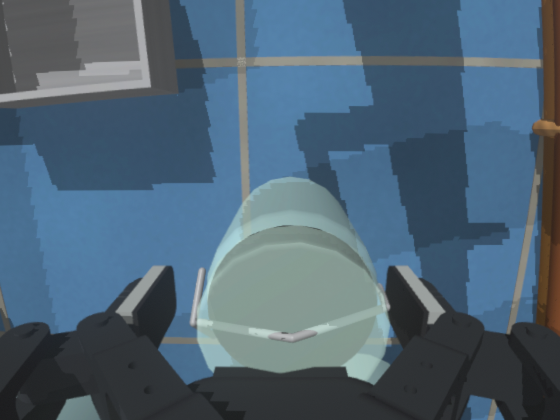

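>>> drive_tool(
  deltas=[
    [-0.001,0.004,-0.004,-0.2,0],
    [-0.001,0.003,-0.003,-0.2,0],
    [0,0.002,-0.002,0,0],
    [0,0,0,0,0.5],
    [0,0,0,0,0.5],
  ],
)

```text
clock: 3.7
eef_pos: [0.5074, -0.2318, 0.0362]
tcp_rot: [[-0.023, 1.0, -0.003], [0.019, -0.003, -1.0], [-1.0, -0.023, -0.019]]
wrist_force: [-2.6, -0.4, 2.9]
finger_gap: 0.0593
```

>>> drive_tool(
  deltas=[
    [0,0,0,0,0.6],
    [0,0,0,0,0.7],
    [0,0,0,0,0.7],
    [0,0,0,0,0.7],
    [0,0,0,0,0.7],
  ],
)

```text
clock: 4.2
eef_pos: [0.5075, -0.2319, 0.0366]
tcp_rot: [[-0.022, 1.0, -0.004], [0.019, -0.003, -1.0], [-1.0, -0.022, -0.019]]
wrist_force: [-1.2, 0.7, 1.6]
finger_gap: 0.0567
```

>>> drive_tool(
  deltas=[
    [0,0,0,0,0.1],
    [0,0,0,0,0.1],
    [0,0,0.005,0,0.1],
    [0,0,0.002,0,0.1],
    [0,0,0,0,0.1],
  ],
)

```text
clock: 4.7
eef_pos: [0.5077, -0.2396, 0.0359]
tcp_rot: [[-0.022, 1.0, -0.004], [0.019, -0.003, -1.0], [-1.0, -0.022, -0.019]]
wrist_force: [-0.2, -0.4, 0.6]
finger_gap: 0.0771
```

>>> drive_tool(
  deltas=[
    [0,0,0,0,0.7],
    [0,0,0,0,0.7],
    [0,0,0,0,0.7],
    [0,0,0,0,0.7],
    [0,0,0,0,0.7],
  ],
)

```text
clock: 5.2
eef_pos: [0.5078, -0.2399, 0.0363]
tcp_rot: [[-0.021, 1.0, -0.004], [0.019, -0.004, -1.0], [-1.0, -0.021, -0.019]]
wrist_force: [-0.2, -0.4, 1.2]
finger_gap: 0.0567
```

>>> drive_tool(
  deltas=[
    [-0.01,0,0,0,0.7],
    [-0.02,0,0,0,0.7],
    [-0.025,0,0,0,0.7],
    [-0.03,0,0,0,0.7],
    [-0.03,0,0,0,0.7],
  ],
)

```text
clock: 5.7
eef_pos: [0.5032, -0.2375, 0.1475]
tcp_rot: [[-0.039, 0.999, -0.004], [0.03, -0.003, -1.0], [-0.999, -0.039, -0.03]]
wrist_force: [0.4, -1.0, -4.4]
finger_gap: 0.0566
```

>>> drive_tool(
  deltas=[
    [-0.03,0,0,0,0.7],
    [-0.02,0,0,0,0.7],
    [-0.015,0,0,0,0.7],
    [0,0,0,0,0.7],
    [0,0,0,0,0.7],
  ],
)

```text
clock: 6.2
eef_pos: [0.506, -0.2394, 0.2194]
tcp_rot: [[-0.035, 0.999, -0.003], [0.027, -0.003, -1.0], [-0.999, -0.035, -0.027]]
wrist_force: [1.0, 0.0, -4.4]
finger_gap: 0.0565
```

```bash
sed -i 's/round(v,3) for v in d/round(float(v),3) for v in d/;s/round(-dy\/k,1)/round(float(-dy\/k),1)/' h.py; python3 - <<'E'
from h import *
print(bot.state()["tcp_rot"][:,0])
plan((.560,.0285,.235),98,step=.03)
E
```

```text
[-0.03520256  0.02722979 -0.99900917]
t 6.20 p [ 0.506  -0.2394  0.2194] yaw -0.1 gap 0.0565 F [ 1.   0.  -4.4] q6 1.01
[[-0.001, 0.004, -0.018, -6.5, 0.0], [-0.001, 0.006, -0.017, -6.5, 0.0], [-0.001, 0.007, -0.017, -6.5, 0.0], [-0.001, 0.009, -0.016, -6.5, 0.0], [-0.001, 0.011, -0.015, -6.5, 0.0]]
[[-0.001, 0.013, -0.013, -6.5, 0.0], [-0.001, 0.014, -0.012, -6.5, 0.0], [-0.001, 0.015, -0.01, -6.5, 0.0], [-0.001, 0.016, -0.008, -6.5, 0.0], [-0.001, 0.017, -0.006, -6.5, 0.0]]
[[-0.002, 0.018, -0.004, -6.5, 0.0], [-0.002, 0.018, -0.002, -6.5, 0.0], [-0.002, 0.018, -0.0, -6.5, 0.0], [-0.002, 0.018, 0.002, -6.5, 0.0], [-0.002, 0.018, 0.004, -6.5, 0.0]]
```

>>> drive_tool(
  deltas=[
    [-0.006,0.004,-0.018,-6.5,0.7],
    [-0.005,0.006,-0.017,-6.5,0.7],
    [-0.005,0.007,-0.017,-6.5,0.7],
    [-0.004,0.009,-0.016,-6.5,0.7],
    [-0.002,0.011,-0.015,-6.5,0.7],
  ],
)

```text
clock: 6.7
eef_pos: [0.5192, -0.1469, 0.2351]
tcp_rot: [[-0.049, 0.835, 0.548], [0.033, 0.55, -0.835], [-0.998, -0.023, -0.055]]
wrist_force: [-0.1, -0.9, -3.6]
finger_gap: 0.0568
```

>>> drive_tool(
  deltas=[
    [-0.001,0.013,-0.013,-6.5,0.7],
    [-0.001,0.014,-0.012,-6.5,0.7],
    [-0.001,0.015,-0.01,-6.5,0.7],
    [-0.001,0.016,-0.008,-6.5,0.7],
    [-0.001,0.017,-0.006,-6.5,0.7],
  ],
)

```text
clock: 7.2
eef_pos: [0.5299, -0.0521, 0.2333]
tcp_rot: [[-0.065, 0.388, 0.919], [0.038, 0.922, -0.386], [-0.997, 0.01, -0.074]]
wrist_force: [0.1, -0.2, -3.1]
finger_gap: 0.0569
```

```bash
python3 - <<'E'
from h import *
print(bot.state()["tcp_rot"][:,0])
plan((.560,.0285,.24),98,step=.03)
E
```

```text
[-0.0647785  0.0380992 -0.9971721]
t 7.20 p [ 0.5299 -0.0521  0.2333] yaw 67.2 gap 0.0569 F [ 0.1 -0.2 -3.1] q6 0.17
[[-0.001, 0.017, -0.001, -6.2, 0.0], [-0.001, 0.017, 0.001, -6.2, 0.0], [-0.001, 0.017, 0.003, -6.2, 0.0], [-0.002, 0.017, 0.005, -6.2, 0.0], [-0.002, 0.016, 0.006, -6.2, 0.0]]
```

>>> drive_tool(
  deltas=[
    [-0.002,0.021,0.002,-7.7,0.7],
    [-0.002,0.021,0.004,-7.7,0.7],
    [-0.002,0.02,0.006,-7.7,0.7],
    [-0.002,0.015,0.008,-7.6,0.7],
    [0,0,0,0,0.7],
  ],
)

```text
clock: 7.7
eef_pos: [0.5607, 0.0257, 0.2323]
tcp_rot: [[-0.081, -0.161, 0.984], [0.041, 0.985, 0.165], [-0.996, 0.053, -0.074]]
wrist_force: [-0.7, -0.1, -3.6]
finger_gap: 0.0567
```

```bash
python3 - <<'E'
from h import *
import pickle
ci=bot.camera_info("wrist");im=bot.capture("wrist")
t=bot.capture("scene");cv2.imwrite("pics/w3.png",np.hstack([im,cv2.resize(t[100:280,230:390],(373,420))])[:,:,::-1][:,:800])
print(bot.state()["tcp_rot"][:,0])
plan((.562,.0275,.15),98,step=.03)
for X in((.551,.028,.06),(.551,.028,.085)):print(proj("wrist",X,ci),proj("scene",X))
E
```

```text
[-0.08310515  0.03969974 -0.9957497 ]
t 7.80 p [0.5595 0.0242 0.2321] yaw 99.0 gap 0.0568 F [-0.7  0.3 -4.1] q6 -0.25
[[0.016, -0.0, 0.002, 0.2, 0.0], [0.016, -0.0, 0.002, 0.2, 0.0], [0.016, -0.0, 0.002, 0.2, 0.0], [0.016, -0.0, 0.002, 0.2, 0.0], [0.016, -0.0, 0.002, 0.2, 0.0]]
[274.72771881 192.54528443] [323.321222   227.89987996]
[275.87151253 196.90438725] [324.28363935 220.13520081]
```

View pics/w3.png

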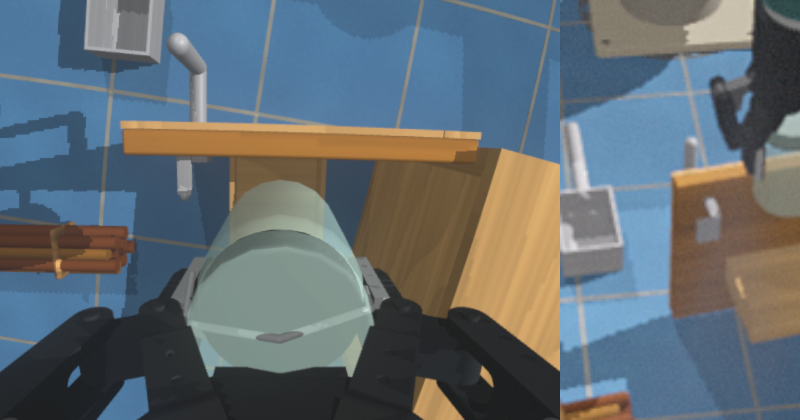

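```bash
python3 - <<'E'
from h import *
ci=bot.camera_info("wrist")
r=lambda a:np.round(a,4)
f=onz("wrist",(123,154),.186,ci);h=onz("wrist",(477,162),.186,ci);print("leaf",r(f),r(h),np.linalg.norm(f-h))
a=onz("wrist",(229,172),.085,ci);b=onz("wrist",(327,172),.085,ci);print("rim",r(a),r(b),np.linalg.norm(a-b),r((a+b)/2))
H,x,y=frames(h,f);print(x,r(H+.04*x-.11*y)); F=f[:2];print("from free",r(F+.04*x+.088*y))
m=((a+b)/2)[:2]-H;print("rim in door frame",m@x,m@y)
print("handle top",r(onz("wrist",(180,43),.183,ci)))
E
```

```text
leaf [ 0.5236 -0.0647  0.186 ] [0.4972 0.1302 0.186 ] 0.1967173350157837
rim [ 0.5348 -0.0151  0.085 ] [0.5224 0.0653 0.085 ] 0.08134581271955875 [0.5286 0.0251 0.085 ]
[0.99094639 0.13425817] [0.5516 0.0266]
from free [0.5514 0.0278]
rim in door frame 0.01705438672896381 -0.1083440657621758
handle top [ 0.4622 -0.0419  0.183 ]
```

>>> drive_tool(
  deltas=[
    [0.02,0,0.003,0,0.7],
    [0.025,0,0.003,0,0.7],
    [0.02,0,0.003,0,0.7],
    [0.008,0,0.001,0,0.7],
    [0,0,0,0,0.7],
  ],
)

```text
clock: 8.3
eef_pos: [0.5604, 0.0249, 0.1543]
tcp_rot: [[-0.087, -0.145, 0.986], [0.038, 0.988, 0.149], [-0.995, 0.05, -0.081]]
wrist_force: [-0.6, -0.4, -2.3]
finger_gap: 0.0567
```

```bash
python3 - <<'E'
from h import *
R=bot.state()["tcp_rot"];print(R[:,0])
plan((.563,.0275,.12),98,step=.03)
j=bot.state()["eef_pos"]+.036*R[:,0]-.0065*R[:,2];print("jar bottom",j)
E
```

```text
[-0.08718743  0.03795689 -0.99546855]
t 8.30 p [0.5604 0.0249 0.1543] yaw 98.3 gap 0.0567 F [-0.6 -0.4 -2.3] q6 -0.24
[[0.007, 0.0, 0.001, 0.1, 0.0], [0.007, 0.0, 0.001, 0.1, 0.0], [0.007, 0.0, 0.001, 0.1, 0.0], [0.007, 0.0, 0.001, 0.1, 0.0], [0.007, 0.0, 0.001, 0.1, 0.0]]
jar bottom [0.55080853 0.02528085 0.11902916]
```

>>> drive_tool(
  deltas=[
    [0.01,0.001,0.004,0,0.7],
    [0.01,0.001,0.003,0,0.7],
    [0.003,0,0.001,0,0.7],
    [0,0,0,0,0.7],
    [0,0,0,0,0.7],
  ],
)

```text
clock: 8.8
eef_pos: [0.568, 0.0282, 0.1313]
tcp_rot: [[-0.084, -0.143, 0.986], [0.037, 0.989, 0.146], [-0.996, 0.049, -0.077]]
wrist_force: [-0.4, 0.4, -3.7]
finger_gap: 0.0572
```

```bash
python3 - <<'E'
from h import *
R=bot.state()["tcp_rot"];print(R[:,0])
plan((.563,.0275,.12),98,step=.03)
j=bot.state()["eef_pos"]+.036*R[:,0]-.0065*R[:,2];print("jar bottom",j)
E
```

```text
[-0.08353953  0.03749448 -0.99579883]
t 8.80 p [0.568  0.0282 0.1313] yaw 98.2 gap 0.0572 F [-0.4  0.4 -3.7] q6 -0.23
[[0.002, -0.0, -0.001, 0.0, 0.0], [0.002, -0.0, -0.001, 0.0, 0.0], [0.002, -0.0, -0.001, 0.0, 0.0], [0.002, -0.0, -0.001, 0.0, 0.0], [0.002, -0.0, -0.001, 0.0, 0.0]]
jar bottom [0.5585476  0.02860608 0.09598444]
```

>>> drive_tool(
  deltas=[
    [0,0,-0.004,0,0.7],
    [0.006,0,0,0,0.7],
    [0.006,0,0,0,0.7],
    [0.002,0,0,0,0.7],
    [0,0,0,0,0.7],
  ],
)

```text
clock: 9.3
eef_pos: [0.5631, 0.0281, 0.1179]
tcp_rot: [[-0.081, -0.143, 0.986], [0.037, 0.989, 0.146], [-0.996, 0.049, -0.075]]
wrist_force: [-0.0, -0.7, -2.5]
finger_gap: 0.0573
```

```bash
python3 - <<'E'
from h import *
R=bot.state()["tcp_rot"];print(R[:,0])
plan((.563,.0275,.098),98,step=.03)
j=bot.state()["eef_pos"]+.036*R[:,0]-.0065*R[:,2];print("jar bottom",j)
E
```

```text
[-0.08117215  0.03724452 -0.99600398]
t 9.30 p [0.5631 0.0281 0.1179] yaw 98.2 gap 0.0573 F [-0.  -0.7 -2.5] q6 -0.23
[[0.004, -0.0, 0.0, 0.0, 0.0], [0.004, -0.0, 0.0, 0.0, 0.0], [0.004, -0.0, 0.0, 0.0, 0.0], [0.004, -0.0, 0.0, 0.0, 0.0], [0.004, -0.0, 0.0, 0.0, 0.0]]
jar bottom [0.55379884 0.028533   0.08251364]
```

>>> drive_tool(
  deltas=[
    [0.006,0,0,0,0.7],
    [0.006,0,0,0,0.7],
    [0.003,0,0,0,0.7],
    [0,0,0,0,0.7],
    [0,0,0,0,0.7],
  ],
)

```text
clock: 9.8
eef_pos: [0.5616, 0.0288, 0.1011]
tcp_rot: [[-0.082, -0.143, 0.986], [0.037, 0.989, 0.146], [-0.996, 0.049, -0.076]]
wrist_force: [0.0, -0.5, -3.5]
finger_gap: 0.057
```

>>> drive_tool(
  deltas=[
    [0.002,0,0,0,0.7],
    [0.001,0,0,0,0.7],
    [0.001,0,0,0,0.7],
    [0,0,0,0,0.7],
    [0,0,0,0,0.7],
  ],
)

```text
clock: 10.3
eef_pos: [0.562, 0.0289, 0.0977]
tcp_rot: [[-0.08, -0.143, 0.986], [0.037, 0.989, 0.146], [-0.996, 0.048, -0.074]]
wrist_force: [-0.9, -1.0, -3.1]
finger_gap: 0.0569
```

>>> drive_tool(
  deltas=[
    [0.002,0,0,0,0.7],
    [0.001,0,0,0,0.7],
    [0,0,0,0,0.7],
    [0,0,0,0,0.7],
    [0,0,0,0,0.7],
  ],
)

```text
clock: 10.8
eef_pos: [0.5635, 0.0295, 0.0974]
tcp_rot: [[-0.076, -0.143, 0.987], [0.038, 0.988, 0.146], [-0.996, 0.049, -0.07]]
wrist_force: [-0.9, 0.7, -1.1]
finger_gap: 0.0565
```

>>> drive_tool(
  deltas=[
    [0.003,0,0,0,0.7],
    [0.003,0,0,0,0.7],
    [0.003,0,0,0,0.7],
    [0.003,0,0,0,0.7],
    [0,0,0,0,0.7],
  ],
)

```text
clock: 11.3
eef_pos: [0.5697, 0.0329, 0.098]
tcp_rot: [[-0.061, -0.145, 0.988], [0.045, 0.988, 0.148], [-0.997, 0.054, -0.054]]
wrist_force: [1.1, -0.4, -3.6]
finger_gap: 0.0569
```

>>> drive_tool(
  deltas=[
    [0,0,0,0,0.3],
    [0,0,0,0,0.26],
    [0,0,0,0,0.23],
    [0,0,0,0,0.23],
    [0,0,0,0,0.23],
  ],
)

```text
clock: 11.8
eef_pos: [0.5698, 0.0326, 0.0973]
tcp_rot: [[-0.061, -0.145, 0.988], [0.045, 0.988, 0.148], [-0.997, 0.053, -0.054]]
wrist_force: [0.1, 0.4, 0.7]
finger_gap: 0.0655
```

```bash
python3 - <<'E'
from h import *
ci=bot.camera_info("wrist");im=bot.capture("wrist")
t=bot.capture("scene");cv2.imwrite("pics/w4.png",np.hstack([im,cv2.resize(t[100:280,230:390],(373,420))])[:,:,::-1][:,:800])
R=bot.state()["tcp_rot"];print(R)
plan((.563,.0275,.098),98,step=.03)
E
```

```text
[[-0.06102881 -0.14512212  0.98752977]
 [ 0.04481737  0.9879777   0.14795763]
 [-0.99712932  0.05328817 -0.05379112]]
t 11.90 p [0.5698 0.0327 0.0974] yaw 98.4 gap 0.0655 F [ 0.1  0.1 -0.6] q6 -0.23
[[-0.0, -0.001, -0.002, 0.1, 0.0], [-0.0, -0.001, -0.002, 0.1, 0.0], [-0.0, -0.001, -0.002, 0.1, 0.0], [-0.0, -0.001, -0.002, 0.1, 0.0], [-0.0, -0.001, -0.002, 0.1, 0.0]]
```

View pics/w4.png

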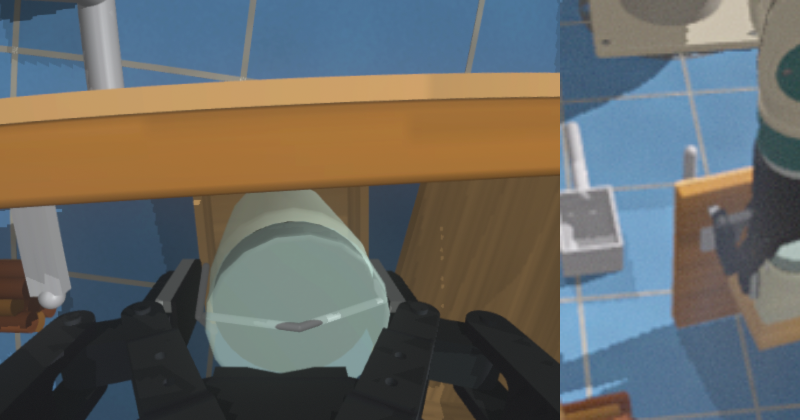

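>>> drive_tool(
  deltas=[
    [0,0.002,0,0,0.23],
    [0,0,0,0,0.23],
    [-0.01,0,-0.001,0,0.23],
    [-0.02,0.001,-0.001,0,0.23],
    [-0.03,0.001,-0.002,0,0.23],
  ],
)

```text
clock: 12.4
eef_pos: [0.5649, 0.0336, 0.1555]
tcp_rot: [[-0.072, -0.145, 0.987], [0.045, 0.988, 0.148], [-0.996, 0.055, -0.064]]
wrist_force: [-0.6, -0.1, -0.8]
finger_gap: 0.0659
```

>>> drive_tool(
  deltas=[
    [-0.04,0.002,-0.002,0,0.23],
    [-0.04,0.002,-0.002,0,0.23],
    [-0.03,0.002,-0.002,0,0.5],
    [0,0,0,0,0.6],
    [0,0,0,0,0.65],
  ],
)

```text
clock: 12.9
eef_pos: [0.5678, 0.0333, 0.2785]
tcp_rot: [[-0.061, -0.145, 0.988], [0.044, 0.988, 0.148], [-0.997, 0.052, -0.054]]
wrist_force: [0.0, -0.5, -0.7]
finger_gap: 0.0304
```

```bash
python3 - <<'E'
from h import *
ci=bot.camera_info("wrist");im=bot.capture("wrist")
t=bot.capture("scene");cv2.imwrite("pics/w5.png",np.hstack([im,cv2.resize(t[100:280,230:390],(373,420))])[:,:,::-1][:,:800])
R=bot.state()["tcp_rot"];print(R[:,0])
plan((.462,-.044,.25),8,step=.04)
for X in((.553,.028,.145),(.462,-.044,.183)):print(proj("wrist",X,ci),proj("scene",X))
E
```

```text
[-0.06201379  0.04413823 -0.99709884]
t 13.00 p [0.5675 0.0334 0.2776] yaw 98.4 gap 0.0299 F [ 0.6  0.3 -0.5] q6 -0.22
[[0.002, -0.004, -0.008, 6.0, 0.0], [0.002, -0.005, -0.007, 6.0, 0.0], [0.002, -0.006, -0.007, 6.0, 0.0], [0.002, -0.006, -0.006, 6.0, 0.0], [0.002, -0.007, -0.005, 6.0, 0.0]]
[[0.002, -0.007, -0.005, 6.0, 0.0], [0.002, -0.008, -0.004, 6.0, 0.0], [0.002, -0.008, -0.003, 6.0, 0.0], [0.002, -0.009, -0.002, 6.0, 0.0], [0.001, -0.009, -0.001, 6.0, 0.0]]
[[0.001, -0.009, -0.0, 6.0, 0.0], [0.001, -0.009, 0.001, 6.0, 0.0], [0.001, -0.009, 0.002, 6.0, 0.0], [0.001, -0.008, 0.003, 6.0, 0.0], [0.001, -0.008, 0.003, 6.0, 0.0]]
[268.02631681 188.72027095] [326.90263692 201.0938489 ]
[177.04708162  42.70977006] [285.8256294  159.48421578]
```

View pics/w5.png

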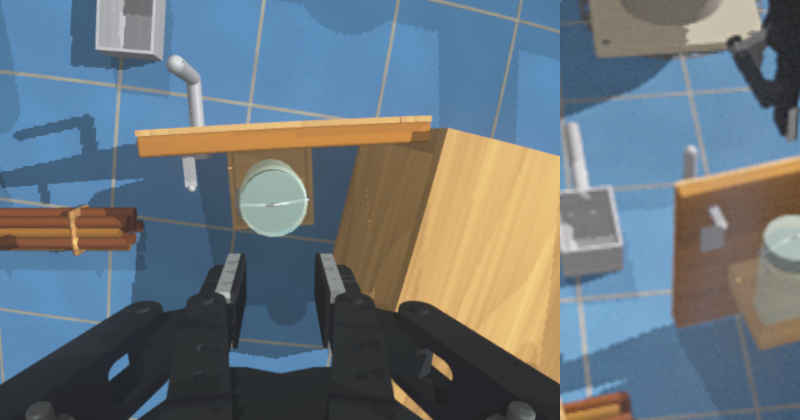

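```bash
python3 - <<'E'
from h import *
ci=bot.camera_info("wrist");r=lambda a:np.round(a,4)
f=onz("wrist",(137,154),.186,ci);h=onz("wrist",(430,129),.186,ci);print("leaf",r(f),r(h),np.linalg.norm(f-h))
print("handle",r(onz("wrist",(179,65),.183,ci)),r(onz("scene",(286.5,162),.183)))
print("jar lid",r(onz("wrist",(274,203),.143,ci)))
H=np.array([.496,.130])
d=f[:2]-H;print("leaf az",np.degrees(np.arctan2(d[1],d[0])))
y=-d/np.linalg.norm(d);x=np.array([y[1],-y[0]]);print("pred handle",r(H-.059*x-.17*y),"rack",r(H+.04*x-.11*y),"radius,az0",np.hypot(.17,.059))
E
```

```text
leaf [ 0.535  -0.0623  0.186 ] [0.4903 0.1293 0.186 ] 0.19669528695285451
handle [ 0.4751 -0.0411  0.183 ] [ 0.4698 -0.0437  0.183 ]
jar lid [0.5635 0.0345 0.143 ]
leaf az -78.53306731493917
pred handle [ 0.472  -0.0483] rack [0.5571 0.0301] radius,az0 0.17994721448246984
```

```bash
python3 - <<'E'
from h import *
plan((.474,-.042,.25),11,step=.04,deg=8.5)
E
```

```text
t 13.00 p [0.5675 0.0334 0.2776] yaw 98.4 gap 0.0299 F [ 0.6  0.3 -0.5] q6 -0.22
[[0.002, -0.004, -0.007, 5.8, 0.0], [0.002, -0.005, -0.006, 5.8, 0.0], [0.002, -0.005, -0.006, 5.8, 0.0], [0.002, -0.006, -0.005, 5.8, 0.0], [0.002, -0.007, -0.005, 5.8, 0.0]]
[[0.002, -0.007, -0.004, 5.8, 0.0], [0.002, -0.007, -0.003, 5.8, 0.0], [0.002, -0.008, -0.002, 5.8, 0.0], [0.002, -0.008, -0.002, 5.8, 0.0], [0.001, -0.008, -0.001, 5.8, 0.0]]
[[0.001, -0.008, -0.0, 5.8, 0.0], [0.001, -0.008, 0.001, 5.8, 0.0], [0.001, -0.008, 0.002, 5.8, 0.0], [0.001, -0.008, 0.002, 5.8, 0.0], [0.001, -0.008, 0.003, 5.8, 0.0]]
```

>>> drive_tool(
  deltas=[
    [0.001,-0.004,-0.007,5.8,0.65],
    [0.001,-0.005,-0.006,5.8,0.65],
    [0.001,-0.005,-0.006,5.8,0.65],
    [0.001,-0.006,-0.005,5.8,0.65],
    [0.001,-0.007,-0.005,5.8,0.65],
  ],
)

```text
clock: 13.5
eef_pos: [0.5307, 0.0084, 0.2647]
tcp_rot: [[-0.077, 0.369, 0.926], [0.046, 0.929, -0.367], [-0.996, 0.014, -0.089]]
wrist_force: [0.2, -0.2, -0.8]
finger_gap: 0.0297
```

>>> drive_tool(
  deltas=[
    [0.001,-0.007,-0.004,5.8,0.65],
    [0.001,-0.007,-0.003,5.8,0.65],
    [0.001,-0.008,-0.002,5.8,0.65],
    [0.001,-0.008,-0.002,5.8,0.65],
    [0.001,-0.008,-0.001,5.8,0.65],
  ],
)

```text
clock: 14.0
eef_pos: [0.4912, -0.0166, 0.2513]
tcp_rot: [[-0.096, 0.785, 0.612], [0.049, 0.618, -0.784], [-0.994, -0.046, -0.098]]
wrist_force: [-0.5, 0.2, 0.8]
finger_gap: 0.0299
```

```bash
python3 - <<'E'
from h import *
print(bot.state()["tcp_rot"][:,0])
plan((.474,-.042,.25),11,step=.04,deg=8.5)
E
```

```text
[-0.09639617  0.04850883 -0.99416029]
t 14.00 p [ 0.4912 -0.0166  0.2513] yaw 38.2 gap 0.0299 F [-0.5  0.2  0.8] q6 0.72
[[0.0, -0.006, 0.002, 5.4, 0.0], [0.0, -0.006, 0.002, 5.4, 0.0], [0.0, -0.005, 0.003, 5.4, 0.0], [0.0, -0.005, 0.003, 5.4, 0.0], [0.0, -0.005, 0.004, 5.4, 0.0]]
```

>>> drive_tool(
  deltas=[
    [0,-0.016,0.004,0,0.65],
    [0,-0.014,0.004,0,0.65],
    [0,0,0,0,0.65],
    [0,0,0,0,0.65],
    [0,0,0,0,0.65],
  ],
)

```text
clock: 14.5
eef_pos: [0.4676, -0.0436, 0.2478]
tcp_rot: [[-0.105, 0.782, 0.614], [0.051, 0.621, -0.782], [-0.993, -0.051, -0.105]]
wrist_force: [0.5, -1.0, -0.6]
finger_gap: 0.0298
```

```bash
python3 - <<'E'
from h import *
print(bot.state()["tcp_rot"])
plan((.472,-.041,.19),38,step=.04,deg=8.5)
plan((.472,-.041,.143),38,step=.04,deg=8.5)
E
```

```text
[[-0.10467588  0.78218934  0.61418466]
 [ 0.05056362  0.62096449 -0.78220613]
 [-0.99322016 -0.05082272 -0.10455033]]
t 14.50 p [ 0.4676 -0.0436  0.2478] yaw 38.4 gap 0.0298 F [ 0.5 -1.  -0.6] q6 0.66
[[0.011, 0.002, 0.001, 0.1, 0.0], [0.011, 0.002, 0.001, 0.1, 0.0], [0.011, 0.002, 0.001, 0.1, 0.0], [0.011, 0.002, 0.001, 0.1, 0.0], [0.011, 0.002, 0.001, 0.1, 0.0]]
t 14.50 p [ 0.4676 -0.0436  0.2478] yaw 38.4 gap 0.0298 F [ 0.5 -1.  -0.6] q6 0.66
[[0.021, 0.002, 0.002, 0.1, 0.0], [0.021, 0.002, 0.002, 0.1, 0.0], [0.021, 0.002, 0.002, 0.1, 0.0], [0.021, 0.002, 0.002, 0.1, 0.0], [0.021, 0.002, 0.002, 0.1, 0.0]]
```

>>> drive_tool(
  deltas=[
    [0.02,0.003,0.002,0,0.65],
    [0.02,0.003,0.002,0,0.65],
    [0.006,0.001,0.001,0,0.65],
    [0,0,0,0,0.65],
    [0,0,0,0,0.65],
  ],
)

```text
clock: 15.0
eef_pos: [0.4744, -0.0403, 0.202]
tcp_rot: [[-0.1, 0.78, 0.617], [0.05, 0.624, -0.78], [-0.994, -0.047, -0.101]]
wrist_force: [0.1, 0.1, 1.0]
finger_gap: 0.0302
```

```bash
python3 - <<'E'
from h import *
ci=bot.camera_info("wrist");im=bot.capture("wrist")
cv2.imwrite("pics/w6.png",im[:,:,::-1])
plan((.472,-.041,.143),38.4,step=.04,deg=8.5)
for X in((.473,-.042,.183),(.473,-.042,.115)):print(proj("wrist",X,ci),proj("scene",X))
E
```

```text
t 15.05 p [ 0.4746 -0.0404  0.2022] yaw 38.6 gap 0.0298 F [-0.2  0.9  0.3] q6 0.66
[[0.012, 0.0, 0.001, 0.0, 0.0], [0.012, 0.0, 0.001, 0.0, 0.0], [0.012, 0.0, 0.001, 0.0, 0.0], [0.012, 0.0, 0.001, 0.0, 0.0], [0.012, 0.0, 0.001, 0.0, 0.0]]
[276.81242693 258.24176243] [287.52491808 162.97110149]
[282.42217678 228.09870009] [286.59792623 186.53832874]
```

View pics/w6.png

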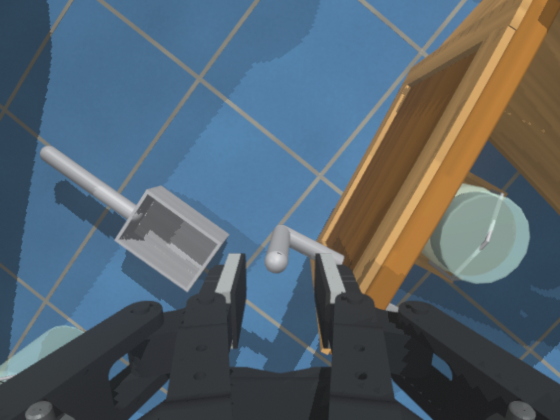

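>>> drive_tool(
  deltas=[
    [0.016,0,0.001,0,0.65],
    [0.02,0,0.001,0,0.65],
    [0.014,0,0.001,0,0.65],
    [0,0,0,0,0.65],
    [0,0,0,0,0.65],
  ],
)

```text
clock: 15.55
eef_pos: [0.4761, -0.0412, 0.1564]
tcp_rot: [[-0.089, 0.78, 0.619], [0.047, 0.624, -0.78], [-0.995, -0.04, -0.093]]
wrist_force: [0.9, 0.2, -0.3]
finger_gap: 0.0298
```

>>> drive_tool(
  deltas=[
    [0.008,-0.002,0,0,0.65],
    [0.005,0,0,0,0.65],
    [0,0,0,0,0.65],
    [0,0,0,0,0.85],
    [0,0,0,0,1],
  ],
  grip_force=30,
)

```text
clock: 16.05
eef_pos: [0.4753, -0.0438, 0.1455]
tcp_rot: [[-0.084, 0.781, 0.619], [0.043, 0.624, -0.781], [-0.996, -0.039, -0.086]]
wrist_force: [-0.1, -3.8, -2.5]
finger_gap: 0.0116
```

>>> drive_tool(
  deltas=[
    [0,0,0,0,1],
    [0,0,0,0,1],
    [0,0,0,0,1],
    [0,0,0,0,1],
    [0,0,0,0,1],
  ],
)

```text
clock: 16.55
eef_pos: [0.476, -0.0439, 0.1455]
tcp_rot: [[-0.082, 0.781, 0.619], [0.044, 0.623, -0.781], [-0.996, -0.037, -0.086]]
wrist_force: [0.5, -2.5, -1.8]
finger_gap: 0.0114
```

```bash
cat >> h.py <<'E'
H=np.array([.496,.130])
def st():
    s=bot.state();p=s["eef_pos"];R=s["tcp_rot"];g=p-.019*R[:,0];d=g[:2]-H;az=np.arctan2(d[1],d[0])
    t=np.array([-np.sin(az),np.cos(az),0])
    print("t %.2f tcp %s grasp %s r %.4f leafaz %.1f yaw %.1f gap %.4f F %s Ftan %.1f Frad %.1f tilt %s"%(s["clock"],np.round(p,4),np.round(g,4),np.hypot(*d),np.degrees(az)+19.14,np.degrees(np.arctan2(R[1,1],R[0,1])),s["finger_gap"],np.round(s["wrist_force"],1),s["wrist_force"]@t,s["wrist_force"][:2]@(d/np.hypot(*d)),np.round(R[:2,0],3)))
    print("tangent in tool",np.round(R.T@t,3),"up in tool",np.round(R.T[:,2],3))
    return az,R
def arc(leaf,n):
    "rows along the handle's circle from the present leaf azimuth to leaf (deg)"
    az,R=st();g=bot.state()["eef_pos"]-.019*R[:,0];a1=np.radians(leaf-19.14);pr=g[:2];out=[]
    for a in np.linspace(az,a1,n+1)[1:]:
        q=H+.18*np.array([np.cos(a),np.sin(a)]);d=np.r_[q-pr,0];pr=q;out.append([round(float(v),3) for v in R.T@d]+[0,1])
    for i in range(0,n,5):print(out[i:i+5])
E
python3 - <<'E'
from h import *
arc(-30,20)
E
```

```text
t 16.55 tcp [ 0.476  -0.0439  0.1455] grasp [ 0.4775 -0.0447  0.1644] r 0.1757 leafaz -76.9 yaw 38.6 gap 0.0114 F [ 0.5 -2.5 -1.8] Ftan 0.7 Frad 2.5 tilt [-0.082  0.044]
tangent in tool [-0.087  0.711  0.698] up in tool [-0.996 -0.037 -0.086]
[[-0.001, 0.002, 0.008, 0, 1], [-0.001, 0.006, 0.005, 0, 1], [-0.001, 0.006, 0.005, 0, 1], [-0.001, 0.006, 0.004, 0, 1], [-0.001, 0.006, 0.004, 0, 1]]
[[-0.001, 0.006, 0.004, 0, 1], [-0.001, 0.006, 0.004, 0, 1], [-0.001, 0.007, 0.003, 0, 1], [-0.001, 0.007, 0.003, 0, 1], [-0.0, 0.007, 0.003, 0, 1]]
[[-0.0, 0.007, 0.002, 0, 1], [-0.0, 0.007, 0.002, 0, 1], [-0.0, 0.007, 0.002, 0, 1], [-0.0, 0.007, 0.002, 0, 1], [-0.0, 0.007, 0.001, 0, 1]]
[[-0.0, 0.007, 0.001, 0, 1], [-0.0, 0.007, 0.001, 0, 1], [-0.0, 0.007, 0.0, 0, 1], [-0.0, 0.007, 0.0, 0, 1], [-0.0, 0.007, -0.0, 0, 1]]
```

>>> drive_tool(
  deltas=[
    [-0.001,0.006,0.006,0,1],
    [-0.001,0.006,0.005,0,1],
    [-0.001,0.006,0.005,0,1],
    [-0.001,0.006,0.004,0,1],
    [-0.001,0.006,0.004,0,1],
  ],
)

```text
clock: 17.05
eef_pos: [0.5152, -0.0449, 0.1456]
tcp_rot: [[-0.088, 0.781, 0.619], [0.042, 0.623, -0.781], [-0.995, -0.043, -0.087]]
wrist_force: [-1.2, -3.3, -3.6]
finger_gap: 0.0111
```

```bash
sed -i 's/H+.18\*/H+np.linalg.norm(g[:2]-H)*/' h.py; python3 - <<'E'
from h import *
arc(-30,15)
E
```

```text
t 17.05 tcp [ 0.5152 -0.0449  0.1456] grasp [ 0.5169 -0.0457  0.1645] r 0.1770 leafaz -64.1 yaw 38.6 gap 0.0111 F [-1.2 -3.3 -3.6] Ftan -1.6 Frad 3.2 tilt [-0.088  0.042]
tangent in tool [-0.082  0.849  0.522] up in tool [-0.995 -0.043 -0.087]
[[-0.001, 0.006, 0.004, 0, 1], [-0.001, 0.006, 0.003, 0, 1], [-0.001, 0.006, 0.003, 0, 1], [-0.001, 0.006, 0.003, 0, 1], [-0.001, 0.007, 0.003, 0, 1]]
[[-0.0, 0.007, 0.002, 0, 1], [-0.0, 0.007, 0.002, 0, 1], [-0.0, 0.007, 0.002, 0, 1], [-0.0, 0.007, 0.001, 0, 1], [-0.0, 0.007, 0.001, 0, 1]]
[[-0.0, 0.007, 0.001, 0, 1], [-0.0, 0.007, 0.001, 0, 1], [-0.0, 0.007, 0.0, 0, 1], [-0.0, 0.007, 0.0, 0, 1], [-0.0, 0.007, -0.0, 0, 1]]
```

>>> drive_tool(
  deltas=[
    [-0.001,0.006,0.004,0,1],
    [-0.001,0.006,0.003,0,1],
    [-0.001,0.006,0.003,0,1],
    [-0.001,0.006,0.003,0,1],
    [-0.001,0.007,0.003,0,1],
  ],
)

```text
clock: 17.55
eef_pos: [0.5528, -0.0381, 0.1456]
tcp_rot: [[-0.09, 0.781, 0.618], [0.041, 0.623, -0.781], [-0.995, -0.044, -0.088]]
wrist_force: [-1.1, -4.2, -7.2]
finger_gap: 0.0114
```

>>> drive_tool(
  deltas=[
    [0,0.007,0.002,0,1],
    [0,0.007,0.002,0,1],
    [0,0.007,0.002,0,1],
    [0,0.007,0.001,0,1],
    [0,0.007,0.001,0,1],
  ],
)

```text
clock: 18.05
eef_pos: [0.5911, -0.0221, 0.1456]
tcp_rot: [[-0.083, 0.781, 0.619], [0.04, 0.623, -0.781], [-0.996, -0.04, -0.083]]
wrist_force: [-0.1, -2.8, -3.0]
finger_gap: 0.0112
```

```bash
python3 - <<'E'
from h import *
arc(-20,10)
E
```

```text
t 18.05 tcp [ 0.5911 -0.0221  0.1456] grasp [ 0.5927 -0.0229  0.1645] r 0.1809 leafaz -38.5 yaw 38.6 gap 0.0112 F [-0.1 -2.8 -3. ] Ftan -1.6 Frad 2.3 tilt [-0.083  0.04 ]
tangent in tool [-0.049  0.993  0.105] up in tool [-0.996 -0.04  -0.083]
[[-0.0, 0.006, 0.001, 0, 1], [-0.0, 0.006, 0.0, 0, 1], [-0.0, 0.006, 0.0, 0, 1], [-0.0, 0.006, -0.0, 0, 1], [-0.0, 0.006, -0.0, 0, 1]]
[[-0.0, 0.006, -0.0, 0, 1], [-0.0, 0.006, -0.001, 0, 1], [-0.0, 0.006, -0.001, 0, 1], [-0.0, 0.006, -0.001, 0, 1], [-0.0, 0.006, -0.001, 0, 1]]
```

>>> drive_tool(
  deltas=[
    [0,0.006,0.001,0,1],
    [0,0.006,0,0,1],
    [0,0.006,0,0,1],
    [0,0.006,0,0,1],
    [0,0.005,0,0,1],
  ],
)

```text
clock: 18.55
eef_pos: [0.6185, -0.003, 0.1456]
tcp_rot: [[-0.079, 0.781, 0.619], [0.04, 0.623, -0.781], [-0.996, -0.037, -0.08]]
wrist_force: [-0.2, -3.8, -1.9]
finger_gap: 0.0117
```

```bash
python3 - <<'E'
from h import *
s=bot.state();g=(s["eef_pos"]-.019*s["tcp_rot"][:,0])[:2]
P=np.array([[.4775,-.0447],[.5169,-.0457],[.5545,-.0389],[.5927,-.0229],g])
from scipy.optimize import least_squares
print(least_squares(lambda h:np.linalg.norm(P-h,axis=1)-.18,[.496,.13]))if 0 else print(least_squares(lambda h:np.linalg.norm(P-h,axis=1)-.18,[.496,.13]).x)
arc(-15,5)
E
```

```text
[0.50355105 0.13360453]
t 18.55 tcp [ 0.6185 -0.003   0.1456] grasp [ 0.62   -0.0037  0.1645] r 0.1823 leafaz -28.0 yaw 38.6 gap 0.0117 F [-0.2 -3.8 -1.9] Ftan -2.7 Frad 2.6 tilt [-0.079  0.04 ]
tangent in tool [-0.031  0.997 -0.077] up in tool [-0.996 -0.037 -0.08 ]
[[-0.0, 0.008, -0.001, 0, 1], [-0.0, 0.008, -0.001, 0, 1], [-0.0, 0.008, -0.002, 0, 1], [-0.0, 0.008, -0.002, 0, 1], [-0.0, 0.008, -0.002, 0, 1]]
```

>>> drive_tool(
  deltas=[
    [0,0.005,0,0,1],
    [0,0.004,0,0,1],
    [0,0.004,-0.001,0,1],
    [0,0.003,0,0,1],
    [0,0.003,-0.001,0,1],
  ],
)

```text
clock: 19.05
eef_pos: [0.634, 0.0125, 0.1457]
tcp_rot: [[-0.078, 0.781, 0.62], [0.041, 0.624, -0.781], [-0.996, -0.035, -0.081]]
wrist_force: [2.1, -3.2, -3.1]
finger_gap: 0.0113
```

```bash
sed -i 's/^H=.*/H=np.array([.5,.132])/' h.py; python3 - <<'E'
from h import *
st()
E
```

```text
t 19.05 tcp [0.634  0.0125 0.1457] grasp [0.6355 0.0117 0.1646] r 0.1812 leafaz -22.5 yaw 38.6 gap 0.0113 F [ 2.1 -3.2 -3.1] Ftan -1.0 Frad 3.7 tilt [-0.078  0.041]
tangent in tool [-0.021  0.985 -0.172] up in tool [-0.996 -0.035 -0.081]
```

>>> drive_tool(
  deltas=[
    [0,0.003,-0.001,0,1],
    [0,0.002,-0.001,0,1],
    [0,0.002,0,0,1],
    [0,0.002,-0.001,0,1],
    [0,0.002,0,0,1],
  ],
)

```text
clock: 19.55
eef_pos: [0.642, 0.0223, 0.1457]
tcp_rot: [[-0.076, 0.781, 0.62], [0.041, 0.623, -0.781], [-0.996, -0.034, -0.079]]
wrist_force: [1.4, -0.6, -1.5]
finger_gap: 0.0115
```

>>> drive_tool(
  deltas=[
    [0,0.002,-0.001,0,1],
    [0,0.002,0,0,1],
    [0,0.002,-0.001,0,1],
    [0,0.002,0,0,1],
    [0,0.001,-0.001,0,1],
  ],
)

```text
clock: 20.05
eef_pos: [0.6484, 0.0308, 0.1458]
tcp_rot: [[-0.075, 0.781, 0.62], [0.041, 0.623, -0.781], [-0.996, -0.033, -0.078]]
wrist_force: [3.8, -3.8, -4.5]
finger_gap: 0.0111
```

```bash
python3 - <<'E'
from h import *
st()
E
```

```text
t 20.05 tcp [0.6484 0.0308 0.1458] grasp [0.6498 0.03   0.1647] r 0.1812 leafaz -15.1 yaw 38.6 gap 0.0111 F [ 3.8 -3.8 -4.5] Ftan -1.0 Frad 5.2 tilt [-0.075  0.041]
tangent in tool [-0.009  0.955 -0.297] up in tool [-0.996 -0.033 -0.078]
```

>>> drive_tool(
  deltas=[
    [0,0.002,0,0,1],
    [0,0.002,0,0,1],
    [0,0.002,0,0,1],
    [0,0.001,0,0,1],
    [0,0.001,0,0,1],
  ],
)

```text
clock: 20.55
eef_pos: [0.6533, 0.0379, 0.1457]
tcp_rot: [[-0.078, 0.781, 0.62], [0.044, 0.624, -0.78], [-0.996, -0.034, -0.083]]
wrist_force: [-0.8, -1.1, -0.3]
finger_gap: 0.011
```

```bash
python3 - <<'E'
from h import *
st()
E
```

```text
t 20.55 tcp [0.6533 0.0379 0.1457] grasp [0.6548 0.0371 0.1646] r 0.1815 leafaz -12.4 yaw 38.6 gap 0.0110 F [-0.8 -1.1 -0.3] Ftan -1.4 Frad -0.1 tilt [-0.078  0.044]
tangent in tool [-0.004  0.94  -0.341] up in tool [-0.996 -0.034 -0.083]
```

>>> drive_tool(
  deltas=[
    [0,0.001,0,0,1],
    [0,0.001,-0.001,0,1],
    [0,0.001,0,0,1],
    [0,0.001,-0.001,0,1],
    [0,0.001,0,0,1],
  ],
)

```text
clock: 21.05
eef_pos: [0.6561, 0.043, 0.1458]
tcp_rot: [[-0.078, 0.781, 0.62], [0.044, 0.624, -0.78], [-0.996, -0.034, -0.083]]
wrist_force: [-0.4, -0.2, -0.7]
finger_gap: 0.0116
```

```bash
python3 - <<'E'
from h import *
st()
E
```

```text
t 21.05 tcp [0.6561 0.043  0.1458] grasp [0.6576 0.0422 0.1647] r 0.1814 leafaz -10.5 yaw 38.6 gap 0.0116 F [-0.4 -0.2 -0.7] Ftan -0.4 Frad -0.2 tilt [-0.078  0.044]
tangent in tool [-0.001  0.929 -0.371] up in tool [-0.996 -0.034 -0.083]
```

>>> drive_tool(
  deltas=[
    [0,0.001,0,0,1],
    [0,0.001,-0.001,0,1],
    [0,0.001,0,0,1],
    [0,0.001,-0.001,0,1],
    [0,0.001,0,0,1],
  ],
)

```text
clock: 21.55
eef_pos: [0.6588, 0.0477, 0.1457]
tcp_rot: [[-0.079, 0.781, 0.62], [0.043, 0.624, -0.78], [-0.996, -0.035, -0.083]]
wrist_force: [-1.2, -3.3, -0.0]
finger_gap: 0.0111
```

```bash
python3 - <<'E'
from h import *
st()
E
```

```text
t 21.55 tcp [0.6588 0.0477 0.1457] grasp [0.6603 0.0469 0.1647] r 0.1815 leafaz -8.8 yaw 38.6 gap 0.0111 F [-1.2 -3.3 -0. ] Ftan -3.5 Frad 0.4 tilt [-0.079  0.043]
tangent in tool [ 0.001  0.917 -0.399] up in tool [-0.996 -0.035 -0.083]
```

>>> drive_tool(
  deltas=[
    [0,0.001,0,0,1],
    [0,0.001,-0.001,0,1],
    [0,0.001,0,0,1],
    [0,0.001,-0.001,0,1],
    [0,0.001,0,0,1],
  ],
)

```text
clock: 22.05
eef_pos: [0.659, 0.0481, 0.1458]
tcp_rot: [[-0.085, 0.781, 0.618], [0.034, 0.622, -0.782], [-0.996, -0.045, -0.079]]
wrist_force: [-2.7, -3.6, 1.4]
finger_gap: 0.0112
```

```bash
python3 - <<'E'
from h import *
st()
E
```

```text
t 22.05 tcp [0.659  0.0481 0.1458] grasp [0.6606 0.0474 0.1647] r 0.1815 leafaz -8.6 yaw 38.5 gap 0.0112 F [-2.7 -3.6  1.4] Ftan -4.5 Frad -0.7 tilt [-0.085  0.034]
tangent in tool [-0.01   0.915 -0.404] up in tool [-0.996 -0.045 -0.079]
```

>>> drive_tool(
  deltas=[
    [0,0.0015,-0.0005,0,1],
    [0,0.0015,-0.0005,0,1],
    [0,0.0015,-0.0005,0,1],
    [0,0.0015,-0.0005,0,1],
    [0,0.0015,-0.0005,0,1],
  ],
)

```text
clock: 22.55
eef_pos: [0.6589, 0.0481, 0.1458]
tcp_rot: [[-0.094, 0.782, 0.616], [0.022, 0.62, -0.784], [-0.995, -0.061, -0.075]]
wrist_force: [-2.5, -6.5, 0.4]
finger_gap: 0.011
```

```bash
python3 - <<'E'
from h import *
st()
E
```

```text
t 22.55 tcp [0.6589 0.0481 0.1458] grasp [0.6607 0.0476 0.1647] r 0.1815 leafaz -8.6 yaw 38.4 gap 0.0110 F [-2.5 -6.5  0.4] Ftan -6.9 Frad 0.8 tilt [-0.094  0.022]
tangent in tool [-0.025  0.913 -0.408] up in tool [-0.995 -0.061 -0.075]
```

>>> drive_tool(
  deltas=[
    [0,0.0018,-0.0008,0,1],
    [0,0.0018,-0.0008,0,1],
    [0,0.0018,-0.0008,0,1],
    [0,0.0018,-0.0008,0,1],
    [0,0.0018,-0.0008,0,1],
  ],
)

```text
clock: 23.05
eef_pos: [0.6596, 0.0495, 0.1458]
tcp_rot: [[-0.102, 0.783, 0.613], [0.011, 0.617, -0.787], [-0.995, -0.074, -0.072]]
wrist_force: [-2.2, -6.3, 1.0]
finger_gap: 0.0113
```

```bash
python3 - <<'E'
from h import *
st()
E
```

```text
t 23.05 tcp [0.6596 0.0495 0.1458] grasp [0.6615 0.0493 0.1647] r 0.1815 leafaz -8.0 yaw 38.3 gap 0.0113 F [-2.2 -6.3  1. ] Ftan -6.6 Frad 1.0 tilt [-0.102  0.011]
tangent in tool [-0.037  0.907 -0.42 ] up in tool [-0.995 -0.074 -0.072]
```

>>> drive_tool(
  deltas=[
    [0,0.0018,-0.0008,0,1],
    [0,0.0018,-0.0008,0,1],
    [0,0.0018,-0.0008,0,1],
    [0,0.0018,-0.0008,0,1],
    [0,0.0018,-0.0008,0,1],
  ],
)

```text
clock: 23.55
eef_pos: [0.6628, 0.058, 0.1461]
tcp_rot: [[-0.105, 0.784, 0.612], [0.012, 0.616, -0.787], [-0.994, -0.075, -0.074]]
wrist_force: [-4.8, -8.6, 2.6]
finger_gap: 0.0113
```

```bash
python3 - <<'E'
from h import *
st()
E
```

```text
t 23.55 tcp [0.6628 0.058  0.1461] grasp [0.6648 0.0578 0.165 ] r 0.1808 leafaz -5.1 yaw 38.2 gap 0.0113 F [-4.8 -8.6  2.6] Ftan -9.8 Frad -0.9 tilt [-0.105  0.012]
tangent in tool [-0.032  0.884 -0.467] up in tool [-0.994 -0.075 -0.074]
```

>>> drive_tool(
  deltas=[
    [0,0.002,-0.001,0,1],
    [0,0.002,-0.001,0,1],
    [0,0.002,-0.001,0,1],
    [0,0.002,-0.001,0,1],
    [0,0.002,-0.001,0,1],
  ],
)

```text
clock: 24.05
eef_pos: [0.6627, 0.0577, 0.1462]
tcp_rot: [[-0.116, 0.785, 0.609], [-0.013, 0.611, -0.791], [-0.993, -0.099, -0.061]]
wrist_force: [-4.9, -8.2, 1.7]
finger_gap: 0.0112
```

```bash
python3 - <<'E'
from h import *
st()
E
```

```text
t 24.05 tcp [0.6627 0.0577 0.1462] grasp [0.6649 0.0579 0.1651] r 0.1808 leafaz -5.1 yaw 37.9 gap 0.0112 F [-4.9 -8.2  1.7] Ftan -9.5 Frad -1.1 tilt [-0.116 -0.013]
tangent in tool [-0.059  0.88  -0.472] up in tool [-0.993 -0.099 -0.061]
```

>>> drive_tool(
  deltas=[
    [0,0.0022,-0.001,0,1],
    [0,0.0022,-0.001,0,1],
    [0,0.0022,-0.001,0,1],
    [0,0.0022,-0.001,0,1],
    [0,0.0022,-0.001,0,1],
  ],
)

```text
clock: 24.55
eef_pos: [0.6625, 0.0573, 0.1464]
tcp_rot: [[-0.128, 0.786, 0.605], [-0.034, 0.606, -0.795], [-0.991, -0.122, -0.051]]
wrist_force: [-6.3, -9.3, 2.3]
finger_gap: 0.0111
```

```bash
python3 - <<'E'
from h import *
st()
E
```

```text
t 24.55 tcp [0.6625 0.0573 0.1464] grasp [0.665  0.0579 0.1652] r 0.1808 leafaz -5.0 yaw 37.7 gap 0.0111 F [-6.3 -9.3  2.3] Ftan -11.0 Frad -1.9 tilt [-0.128 -0.034]
tangent in tool [-0.084  0.875 -0.477] up in tool [-0.991 -0.122 -0.051]
```

>>> drive_tool(
  deltas=[
    [0,0,0,0,1],
    [0,0,0,0,1],
    [0,0,0,0,0.8],
    [0,0,0,0,0.65],
    [0,0,0,0,0.65],
  ],
)

```text
clock: 25.05
eef_pos: [0.6619, 0.0572, 0.1459]
tcp_rot: [[-0.13, 0.786, 0.605], [-0.035, 0.606, -0.795], [-0.991, -0.125, -0.051]]
wrist_force: [-0.0, 0.2, 0.2]
finger_gap: 0.0298
```

>>> drive_tool(
  deltas=[
    [0,0,0,0,0.62],
    [0,0,0,0,0.62],
    [0,0,0,0,0.62],
    [0,0,0,0,0.62],
    [0,0,0,0,0.62],
  ],
)

```text
clock: 25.55
eef_pos: [0.6618, 0.0579, 0.1458]
tcp_rot: [[-0.131, 0.785, 0.606], [-0.036, 0.607, -0.794], [-0.991, -0.126, -0.051]]
wrist_force: [-0.1, 1.2, -1.0]
finger_gap: 0.0323
```

```bash
python3 - <<'E'
from h import *
st()
ci=bot.camera_info("wrist");im=bot.capture("wrist")
t=bot.capture("scene");cv2.imwrite("pics/w7.png",np.hstack([im[:,80:480],cv2.resize(t[100:310,200:400],(400,420))])[:,:,::-1][:,:800])
E
```

```text
t 25.55 tcp [0.6618 0.0579 0.1458] grasp [0.6643 0.0586 0.1647] r 0.1800 leafaz -4.9 yaw 37.7 gap 0.0323 F [-0.1  1.2 -1. ] Ftan 1.1 Frad -0.6 tilt [-0.131 -0.036]
tangent in tool [-0.086  0.874 -0.478] up in tool [-0.991 -0.126 -0.051]
```

View pics/w7.png

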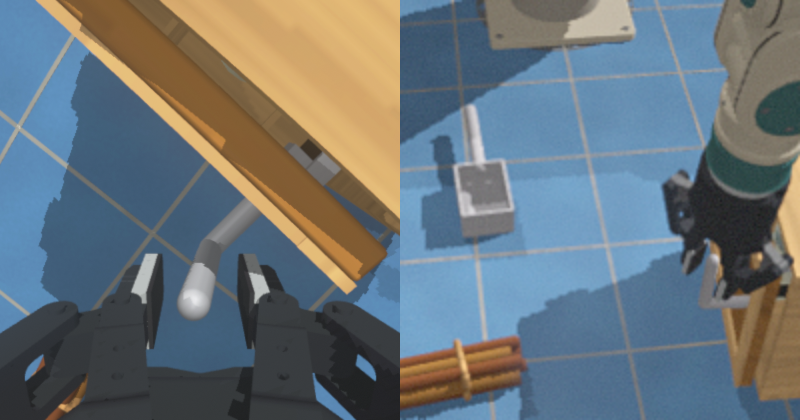

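>>> drive_tool(
  deltas=[
    [0,0,0,0,0.8],
    [0,0,0,0,1],
    [0,0,0,0,1],
    [0,0,0,0,1],
    [0,0,0,0,1],
  ],
)

```text
clock: 26.15
eef_pos: [0.6615, 0.0577, 0.1461]
tcp_rot: [[-0.131, 0.785, 0.605], [-0.035, 0.606, -0.794], [-0.991, -0.125, -0.052]]
wrist_force: [-0.9, -1.4, -0.6]
finger_gap: 0.0135
```

>>> drive_tool(
  deltas=[
    [0,-0.001,0.0005,0,1],
    [0,-0.0012,0.0006,0,1],
    [0,-0.0014,0.0007,0,1],
    [0,-0.0014,0.0007,0,1],
    [0,-0.0014,0.0007,0,1],
  ],
)

```text
clock: 26.65
eef_pos: [0.6609, 0.0565, 0.1461]
tcp_rot: [[-0.125, 0.785, 0.606], [-0.023, 0.609, -0.793], [-0.992, -0.113, -0.058]]
wrist_force: [1.3, 5.9, -2.1]
finger_gap: 0.0126
```

```bash
python3 - <<'E'
from h import *
st()
E
```

```text
t 26.65 tcp [0.6609 0.0565 0.1461] grasp [0.6633 0.0569 0.1649] r 0.1797 leafaz -5.6 yaw 37.8 gap 0.0126 F [ 1.3  5.9 -2.1] Ftan 5.9 Frad -1.3 tilt [-0.125 -0.023]
tangent in tool [-0.073  0.881 -0.467] up in tool [-0.992 -0.113 -0.058]
```

Pulling out at about 6 N; continue in the same way.

>>> drive_tool(
  deltas=[
    [0,-0.0015,0.0008,0,1],
    [0,-0.0015,0.0008,0,1],
    [0,-0.0015,0.0008,0,1],
    [0,-0.0015,0.0008,0,1],
    [0,-0.0015,0.0008,0,1],
  ],
)

```text
clock: 27.15
eef_pos: [0.6592, 0.0529, 0.146]
tcp_rot: [[-0.12, 0.785, 0.607], [-0.016, 0.61, -0.792], [-0.993, -0.105, -0.061]]
wrist_force: [0.0, 2.1, -2.8]
finger_gap: 0.0126
```

```bash
python3 - <<'E'
from h import *
st()
E
```

```text
t 27.15 tcp [0.6592 0.0529 0.146 ] grasp [0.6615 0.0532 0.1649] r 0.1797 leafaz -6.9 yaw 37.8 gap 0.0126 F [ 0.   2.1 -2.8] Ftan 1.9 Frad -0.9 tilt [-0.12  -0.016]
tangent in tool [-0.067  0.893 -0.445] up in tool [-0.993 -0.105 -0.061]
```

>>> drive_tool(
  deltas=[
    [0,-0.0015,0.0008,0,1],
    [0,-0.0015,0.0008,0,1],
    [0,-0.002,0.001,0,1],
    [0,-0.002,0.001,0,1],
    [0,-0.003,0.001,0,1],
  ],
)

```text
clock: 27.65
eef_pos: [0.6529, 0.0401, 0.146]
tcp_rot: [[-0.122, 0.786, 0.606], [-0.019, 0.609, -0.793], [-0.992, -0.109, -0.06]]
wrist_force: [1.1, 1.0, -3.8]
finger_gap: 0.0126
```

```bash
python3 - <<'E'
from h import *
arc(-70,20)
E
```

```text
t 27.65 tcp [0.6529 0.0401 0.146 ] grasp [0.6553 0.0405 0.1648] r 0.1802 leafaz -11.4 yaw 37.8 gap 0.0126 F [ 1.1  1.  -3.8] Ftan 1.4 Frad 0.4 tilt [-0.122 -0.019]
tangent in tool [-0.079  0.924 -0.375] up in tool [-0.992 -0.109 -0.06 ]
[[0.001, -0.009, 0.003, 0, 1], [0.001, -0.009, 0.003, 0, 1], [0.001, -0.009, 0.002, 0, 1], [0.001, -0.009, 0.002, 0, 1], [0.001, -0.009, 0.001, 0, 1]]
[[0.001, -0.009, 0.001, 0, 1], [0.001, -0.009, 0.0, 0, 1], [0.001, -0.009, 0.0, 0, 1], [0.001, -0.009, -0.0, 0, 1], [0.001, -0.009, -0.001, 0, 1]]
[[0.001, -0.009, -0.001, 0, 1], [0.001, -0.009, -0.002, 0, 1], [0.001, -0.009, -0.002, 0, 1], [0.001, -0.009, -0.003, 0, 1], [0.001, -0.009, -0.003, 0, 1]]
[[0.001, -0.008, -0.004, 0, 1], [0.001, -0.008, -0.004, 0, 1], [0.001, -0.008, -0.004, 0, 1], [0.001, -0.008, -0.005, 0, 1], [0.001, -0.007, -0.005, 0, 1]]
```

>>> drive_tool(
  deltas=[
    [0.001,-0.004,0.001,0,1],
    [0.001,-0.005,0.002,0,1],
    [0.001,-0.006,0.001,0,1],
    [0.001,-0.006,0.001,0,1],
    [0.001,-0.006,0.001,0,1],
  ],
)

```text
clock: 28.15
eef_pos: [0.6373, 0.0161, 0.1459]
tcp_rot: [[-0.113, 0.787, 0.607], [-0.021, 0.609, -0.793], [-0.993, -0.103, -0.053]]
wrist_force: [2.4, 0.1, -0.4]
finger_gap: 0.0126
```

```bash
python3 - <<'E'
from h import *
arc(-70,20)
E
```

```text
t 28.15 tcp [0.6373 0.0161 0.1459] grasp [0.6394 0.0165 0.1647] r 0.1811 leafaz -20.5 yaw 37.7 gap 0.0126 F [ 2.4  0.1 -0.4] Ftan 1.6 Frad 1.8 tilt [-0.113 -0.021]
tangent in tool [-0.089  0.971 -0.224] up in tool [-0.993 -0.103 -0.053]
[[0.001, -0.008, 0.002, 0, 1], [0.001, -0.008, 0.001, 0, 1], [0.001, -0.008, 0.001, 0, 1], [0.001, -0.008, 0.001, 0, 1], [0.001, -0.008, 0.0, 0, 1]]
[[0.001, -0.008, -0.0, 0, 1], [0.001, -0.008, -0.0, 0, 1], [0.001, -0.008, -0.001, 0, 1], [0.001, -0.008, -0.001, 0, 1], [0.001, -0.008, -0.001, 0, 1]]
[[0.001, -0.008, -0.002, 0, 1], [0.001, -0.007, -0.002, 0, 1], [0.001, -0.007, -0.002, 0, 1], [0.001, -0.007, -0.003, 0, 1], [0.001, -0.007, -0.003, 0, 1]]
[[0.001, -0.007, -0.003, 0, 1], [0.001, -0.007, -0.004, 0, 1], [0.001, -0.007, -0.004, 0, 1], [0.001, -0.007, -0.004, 0, 1], [0.001, -0.006, -0.005, 0, 1]]
```

>>> drive_tool(
  deltas=[
    [0.001,-0.007,0.002,0,1],
    [0.001,-0.007,0.001,0,1],
    [0.001,-0.007,0.001,0,1],
    [0.001,-0.007,0.001,0,1],
    [0.001,-0.007,0,0,1],
  ],
)

```text
clock: 28.65
eef_pos: [0.6106, -0.0115, 0.1458]
tcp_rot: [[-0.111, 0.787, 0.606], [-0.02, 0.608, -0.793], [-0.994, -0.1, -0.052]]
wrist_force: [2.5, 1.2, 0.8]
finger_gap: 0.0127
```

>>> drive_tool(
  deltas=[
    [0.001,-0.007,0,0,1],
    [0.001,-0.007,0,0,1],
    [0.001,-0.007,-0.001,0,1],
    [0.001,-0.007,-0.001,0,1],
    [0.001,-0.007,-0.001,0,1],
  ],
)

```text
clock: 29.15
eef_pos: [0.5792, -0.0329, 0.1458]
tcp_rot: [[-0.108, 0.788, 0.606], [-0.021, 0.608, -0.794], [-0.994, -0.099, -0.049]]
wrist_force: [2.7, 0.3, 2.8]
finger_gap: 0.0128
```

```bash
python3 - <<'E'
from h import *
arc(-72,10)
E
```

```text
t 29.15 tcp [ 0.5792 -0.0329  0.1458] grasp [ 0.5813 -0.0325  0.1646] r 0.1835 leafaz -44.6 yaw 37.7 gap 0.0128 F [2.7 0.3 2.8] Ftan 2.5 Frad 0.9 tilt [-0.108 -0.021]
tangent in tool [-0.107  0.976  0.192] up in tool [-0.994 -0.099 -0.049]
[[0.001, -0.009, -0.002, 0, 1], [0.001, -0.008, -0.002, 0, 1], [0.001, -0.008, -0.003, 0, 1], [0.001, -0.008, -0.003, 0, 1], [0.001, -0.008, -0.003, 0, 1]]
[[0.001, -0.008, -0.004, 0, 1], [0.001, -0.008, -0.004, 0, 1], [0.001, -0.007, -0.005, 0, 1], [0.001, -0.007, -0.005, 0, 1], [0.001, -0.007, -0.005, 0, 1]]
```

>>> drive_tool(
  deltas=[
    [0,-0.007,-0.002,0,1],
    [0,-0.007,-0.002,0,1],
    [0,-0.007,-0.003,0,1],
    [0,-0.007,-0.003,0,1],
    [0,-0.007,-0.003,0,1],
  ],
)

```text
clock: 29.65
eef_pos: [0.5393, -0.0481, 0.1461]
tcp_rot: [[-0.112, 0.788, 0.605], [-0.028, 0.606, -0.795], [-0.993, -0.106, -0.046]]
wrist_force: [3.7, -1.6, -6.2]
finger_gap: 0.0125
```

>>> drive_tool(
  deltas=[
    [0,-0.006,-0.004,0,1],
    [0,-0.005,-0.003,0,1],
    [0,-0.003,-0.002,0,1],
    [0,-0.001,-0.001,0,1],
    [0,0,0,0,1],
  ],
)

```text
clock: 30.15
eef_pos: [0.5154, -0.0525, 0.1461]
tcp_rot: [[-0.119, 0.788, 0.603], [-0.034, 0.604, -0.796], [-0.992, -0.116, -0.045]]
wrist_force: [1.2, -2.8, -3.9]
finger_gap: 0.0126
```

```bash
python3 - <<'E'
from h import *
st()
E
```

```text
t 30.15 tcp [ 0.5154 -0.0525  0.1461] grasp [ 0.5177 -0.0518  0.165 ] r 0.1847 leafaz -65.4 yaw 37.5 gap 0.0126 F [ 1.2 -2.8 -3.9] Ftan 0.9 Frad 2.9 tilt [-0.119 -0.034]
tangent in tool [-0.122  0.843  0.525] up in tool [-0.992 -0.116 -0.045]
```

>>> drive_tool(
  deltas=[
    [0,0,0,0,1],
    [0,0,0,0,0.85],
    [0,0,0,0,0.65],
    [0,0,0,0,0.62],
    [0,0,0,0,0.62],
  ],
)

```text
clock: 30.65
eef_pos: [0.5122, -0.0507, 0.1467]
tcp_rot: [[-0.126, 0.786, 0.605], [-0.032, 0.606, -0.795], [-0.992, -0.119, -0.052]]
wrist_force: [-0.1, 0.3, -0.5]
finger_gap: 0.0322
```

```bash
python3 - <<'E'
from h import *
st()
ci=bot.camera_info("wrist");im=bot.capture("wrist")
t=bot.capture("scene");cv2.imwrite("pics/w8.png",np.hstack([im[:,80:480],cv2.resize(t[100:310,200:400],(400,420))])[:,:,::-1][:,:800])
E
```

```text
t 30.65 tcp [ 0.5122 -0.0507  0.1467] grasp [ 0.5146 -0.0501  0.1655] r 0.1826 leafaz -66.3 yaw 37.6 gap 0.0322 F [-0.1  0.3 -0.5] Ftan -0.1 Frad -0.3 tilt [-0.126 -0.032]
tangent in tool [-0.128  0.832  0.539] up in tool [-0.992 -0.119 -0.052]
```

View pics/w8.png

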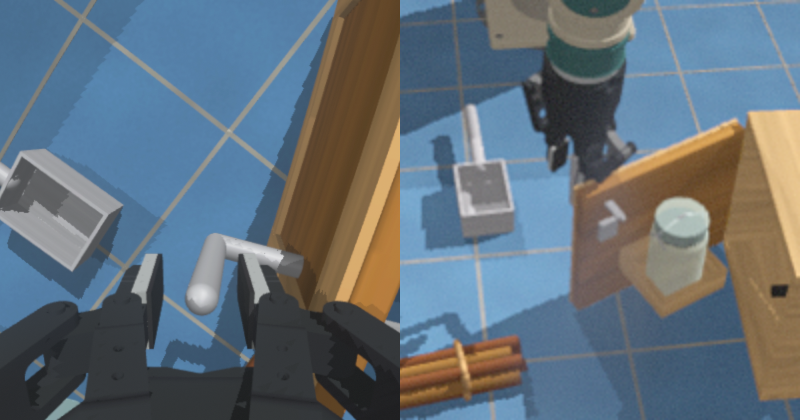

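>>> drive_tool(
  deltas=[
    [-0.01,-0.001,-0.001,0,0.62],
    [-0.015,-0.002,-0.001,0,0.62],
    [-0.02,-0.003,-0.001,0,0.62],
    [-0.025,-0.003,-0.001,0,0.62],
    [-0.03,-0.004,-0.002,0,0.62],
  ],
)

```text
clock: 31.25
eef_pos: [0.5066, -0.0489, 0.2481]
tcp_rot: [[-0.138, 0.784, 0.605], [-0.028, 0.607, -0.794], [-0.99, -0.127, -0.062]]
wrist_force: [1.0, -0.8, -0.5]
finger_gap: 0.0323
```

>>> drive_tool(
  deltas=[
    [-0.03,-0.004,-0.002,0,0.62],
    [0,0,0,0,0.62],
    [0,0,0,0,0.62],
    [0,0,0,0,0.62],
    [0,0,0,0,0.62],
  ],
)

```text
clock: 31.75
eef_pos: [0.5079, -0.0486, 0.2857]
tcp_rot: [[-0.13, 0.785, 0.606], [-0.029, 0.608, -0.794], [-0.991, -0.121, -0.056]]
wrist_force: [0.3, 0.0, -1.1]
finger_gap: 0.0324
```

```bash
python3 - <<'E'
from h import *
st()
t=bot.capture("scene");p=bot.capture("top")
cv2.imwrite("pics/fin.png",np.vstack([np.hstack([t[90:310,80:400],p[130:350,170:490]])])[:,:,::-1])
E
```

```text
t 31.75 tcp [ 0.5079 -0.0486  0.2857] grasp [ 0.5104 -0.048   0.3045] r 0.1803 leafaz -67.6 yaw 37.8 gap 0.0324 F [ 0.3  0.  -1.1] Ftan 0.3 Frad -0.0 tilt [-0.13  -0.029]
tangent in tool [-0.132  0.819  0.559] up in tool [-0.991 -0.121 -0.056]
```

View pics/fin.png

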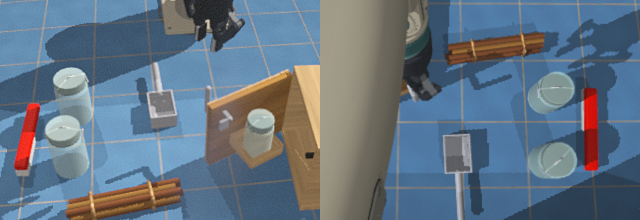

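```bash
python3 - <<'E'
from h import *
f=onz("scene",(80+208,90+104),.186);d=f[:2]-H;print(f,np.hypot(*d),"leaf az",np.arctan2(d[1],d[0]),"opening ~",-.061-np.arctan2(d[1],d[0]))
bot.close_job()
E
```

```text
[ 0.56429859 -0.05395871  0.186     ] 0.1967611493621905 leaf az -1.2378965376679103 opening ~ 1.1768965376679104
the job is handed in; nothing more can be done
```

I set the jar in the rack, shut the door past its catch and leant on it. I then took my hand off, pulled the door open again, and handed the job in at about 32 s of robot time. The hand-in gives no verdict.

- **Jar:** I picked the smallest jar and lowered it into the rack's pocket. The last pictures show it upright there; just after placing it, I measured it about 8 mm off centre (limit 18 mm).
- **Closing and seating:** The roller took about 7 N. After it snapped I leant for over a second at 9.5 to 11 N, read at the wrist. I work that out to about 15 to 17 N on the stop, but could not measure it directly.
- **Hand off:** With the fingers clear on both sides of the bar, the door stayed put for over half a second.
- **Opening:** Peak pull reading was about 6 N. The door now stands at about 1.1 to 1.2 rad open. The arm's readings give about 1.08 and the picture 1.18; both are above the 0.85 needed.
- **Bystanders:** The brush, sticks and scoop look unmoved in the last pictures; I did not measure them.

Two things did not go as planned:
- **Tool tilt:** The tool slowly leaned over as it moved, reaching about 0.13 rad. The jar was at about 0.08 rad when I let go, and settled upright.
- **Door nudged while placing:** Pressing the jar down swung the door a few degrees towards shut, so I measured the handle again before gripping it.

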